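# Load, latch and gauge a kit of bearing sleeves

### The arm

A 6-joint arm with a two-finger parallel gripper is mounted at the origin on the work surface. World frame = base frame: x ahead of the robot, y to its left, z up, the work surface at z = 0. Lengths are in m, angles in rad, forces in N, time in s.
With the tool pointing down it reaches from about 0.25 to 0.775 m from the base axis. Payload 4 kg.
Tool frame: the origin (TCP) lies at the very end of the fingers, on their centre line; the grasp point (between the pads) lies 19 mm behind it (robot.tcp_to_grasp is the distance from the TCP to the grasp point, in m); z points along the fingers, y is the line along which they close (so a half turn about z gives the same grasp; the last joint's range is limited). The gripper opens to 94 mm and grips with 3 to 60 N. Pads are 16 mm wide; open, the fingers measure 119 mm over their backs; the gripper's body (75 mm by 177 mm) begins 78 mm behind the grasp point.
Start: joints at [-1.323, 0.087, 1.371, -0, 1.684, -0.103], TCP at [0.189, -0.517, 0.206] pointing down, gripper open.
Joint ranges: [-3.1, 3.1], [-0.76, 2.03], [0.27, 2.55], [-1.08, 4.22], [0.17, 2.65], [-2.57, 2.57]. Speed limits (rad/s): [2.79, 2.79, 3.14, 3.14, 3.14, 3.14].

### API

Orientations are given as [roll, pitch, yaw] about the fixed x, y, z axes, in that order (R = Rz(yaw) Ry(pitch) Rx(roll)).
In Python, from bench import robot gives the robot as it stands.
- The arm moves only by the shell command python3 nudge.py 'ROWS'. ROWS is a JSON list that holds a single list of rows (three levels of brackets), with 1 to 20 rows, each of 5 numbers: the finger opening in m, then dx, dy, dz in m, then a turn about the tool's z in rad; each row shifts and turns the commanded pose from where the row before left it, along the tool's axes as they then stand; what a row does not reach is not made up. A row lasts 1/12 s, in which the tool goes at most 0.0417 m and 0.125 rad, less where a joint would pass 70% of its speed; a pose out of reach is approached as far as the arm can. The fingers move at their own pace and stop on an object; the grip force is fixed at half the most. Time passes only in rows, so rows that do not move let the fingers close. It prints the time, the measured TCP pose, the force, the opening and the grip force at its end. Input that does not fit is refused with a message, and nothing moves.
- robot.get_obs(): the state, without advancing time (a new reading comes with each control period).
- robot.snapshot(name): name is "scene" or "top" or "wrist"; returns a dict with "color" (420x560x3 uint8, blue, green, red), "fx", "fy", "cx", "cy" (pixels), "k1" (the pictures are not rectified: a ray, as slopes to the right and down, at radius r is drawn at 1 + k1 r^2 times it, then the intrinsics apply), "extrinsics" (4x4, takes a point from world to camera coordinates). Camera axes: x right, y down, z forward; pixel columns grow to the right and rows downward; lengths in m; the calibration is good to about 2 mm. A picture is of the moment at which its call begins. There is no depth.
- robot.close_job(): hands the job in; it is judged then, once.
The state is a dict: "time": time; "joint_positions": joint angles; "qvel": joint speeds; "joint_torque": joint torques, N m; "tool_pos": TCP position; "ee_rot": TCP orientation; "wrist_force": force on the tool from outside, world axes, zero at the start; "wrist_torque": the same for the moment, N m; "width": finger opening in m; "finger_force": force on a finger pad.
Only numpy, scipy, OpenCV 4.12 (cv2) and the standard library are available. Lean on these libraries where they do the work, as an engineer would, in place of code of your own. Each camera call takes 0.05 s, during which the arm holds its last target. There are 200 camera calls.

### The job

Put the blue tray squarely on the raised sprung platform and stand every sleeve on the bench upright in the tray's pockets, the one bright steel sleeve in a pocket on the gauge-rail side. Then push the loaded tray down and hold it until the red latch catches and keeps it down; only then slide the gauge over the steel sleeve, press its foot down to rest on the sleeve's top and hold it there for a second. Let the foot spring back up and slide the gauge home to its parked end; leave the kit latched down and do not disturb the scanner, carton or tape roll.

Things in the scene. Friction and masses are not known exactly. Their poses are not given: they have to be found in the camera images.
- station: Fixed grey station. Origin at bench level under its platform's centre, z up; +x to the gauge rail (steel bar along y at x 135, 142 mm high, end posts 162 mm high), +y to the gauge's home end, -y to the red latch (housing |x| < 24, y -124 to -150, 62 mm high). 12 mm base plate: x -100 to 100, y -190 to 110, and under the rail x 80 to 180, y -130 to 270 mm.
- platform (a joint): Downward travel of the sprung aluminium platform, m: 0 up (top 60 mm above the bench), 0.025 bottom stop. 180 mm square; yellow lips 6 mm high mid-side, 168 mm apart, locate the tray. Pushes up 14.5 N at 0, 21 N at 0.025, less the load's weight; the load alone does not sink it. Pushed past 0.021 and held some 0.6 s, the latch catches and keeps it at about 0.020.
- latch (a joint): Red sprung bolt, slides by itself along station +y, m: 0 to 0.002 = held back by the raised platform's yellow tongue; about 0.011 = caught over it (takes about 0.5 s with the platform down). To release: push the platform down a little and pull the bolt's 18 mm red knob (station x 0, y -161 mm, z 45 mm at value 0) to station -y, 3 N.
- gauge_slide (a joint): Gauge carriage along its rail, m: 0 = home (foot axis at station x +40, y +200 mm); grows toward station -y, to 0.26 (foot at station y = 0.200 - value). Drag 1.2 N, stays where left; moved by the foot's knob. Its blue arm, 136 to 148 mm above the bench, reaches from the rail to 20 mm past the foot axis.
- gauge_foot (a joint): How far the gauge foot is lowered, m: 0 = up (underside 116 mm above the bench), to 0.045. Springs back up by itself with 1.4 to 3.2 N. Reads about 0.032 on a 40 mm sleeve in the tray on the latched platform, 0.012 on the unlatched one.
- gauge_knob (a point): Centre of the upright black knob, 22 mm diameter, 34 mm tall, on top of the gauge foot's 10 mm stem; 213 mm above the bench when the foot is up. There are 48 mm between the arm's top and the knob's underside when up. Pinch it from above to slide the carriage and to push the foot down.
- gauge_pad (a point): Centre of the underside of the round steel gauge foot, 40 mm diameter, 6 mm thick, 97 mm below the knob's centre.
- tray: Loose blue plastic tray, 160 x 160 mm, about 0.3 kg, floor 4 mm thick, walls 4 mm thick and 12 mm high, a cross of 4 mm dividers making four pockets 74 mm square centred at x = +-39, y = +-39 mm. Origin: centre of its underside, z up. In the middle a handle fin, 36 mm along tray x, 14 mm thick along tray y, top 66 mm above the underside.
- sleeve_steel: Bright plain steel sleeve (tube), 40 mm outside diameter, 30 mm bore, 40 mm tall, about 0.19 kg, standing on the bench. Origin: centre of its underside, z along its axis.
- sleeve_a: Bronze sleeve with dark plugs, 40 mm outside diameter, 30 mm bore, 40 mm tall, about 0.19 kg; origin: centre of its underside, z along its axis. Two or three bronze sleeves are present.
- sleeve_b: Bronze sleeve with dark plugs, 40 mm outside diameter, 30 mm bore, 40 mm tall, about 0.19 kg; origin: centre of its underside, z along its axis. Two or three bronze sleeves are present.
- sleeve_c: Bronze sleeve with dark plugs, 40 mm outside diameter, 30 mm bore, 40 mm tall, about 0.19 kg; origin: centre of its underside, z along its axis. Two or three bronze sleeves are present.
- scanner: Bystander: black and yellow hand scanner lying on the bench, about 150 x 60 x 35 mm; origin: underside, near its middle.
- carton: Bystander: closed cardboard carton 100 x 150 x 50 mm; origin: centre of its underside.
- tape: Bystander: roll of tape lying flat, 96 mm diameter, 45 mm tall; origin: centre of its underside.

How it is judged:
By the outcome, as a careful person would: the job done as asked, in the order asked, and still so for the second after the job is handed in, with the robot touching nothing.
Of sleeve_a, sleeve_b, sleeve_c only 2 to 3 are there at a start; the rules pass over those that are not, and their reading is None.
At some moment in a run one of sleeve_steel, sleeve_a, sleeve_b, sleeve_c may be knocked a few centimetres aside while the robot is not near it.
Once in a run the grip may slacken for a moment while it holds something.
It also fails if it takes over 192 s, if anything falls off the work surface, if the arm or the gripper's body presses on something with over 40 N, if the wrist force passes 120 N, or if a joint passes its speed limit or range.

## Working session

There is one attempt and no reset: what is moved stays moved. The work goes in short steps, Python scripts to look and compute and a shell command to move; the robot and the scene stay as the last step left them, time stands still between calls to the robot, and variables do not carry over. Pictures are saved under pics/ and viewed, at most 14 in all, crops included, and the job is handed in when it is done.

```bash
ls; mkdir -p pics; python3 - <<'E'
from bench import robot
import cv2
for n in ("scene","top"):
    s=robot.snapshot(n); cv2.imwrite(f"pics/{n}0.png",s["color"]); print(n,s["fx"],s["fy"],s["cx"],s["cy"],s["k1"]); print(s["extrinsics"])
o=robot.get_obs(); print(o)
E
```

```text
bench.py
nudge.py
pics
scene 399.94390113909105 399.94390113909105 282.243752848878 217.5444042557792 -0.028974517646320565
[[ 0.46676576  0.88437598 -0.00297526 -0.21904558]
 [ 0.45833642 -0.24478031 -0.85440642 -0.13421553]
 [-0.7563448   0.39744399 -0.51959679  1.66403924]
 [ 0.          0.          0.          1.        ]]
top 479.0367114315929 479.0367114315929 279.75417153987024 200.42066517773497 -0.0742452620631873
[[-0.02371497 -0.99966872  0.01000297 -0.01655554]
 [-0.99142495  0.02223087 -0.12877247  0.57032724]
 [ 0.12850744 -0.01297103 -0.99162371  1.37404201]
 [ 0.          0.          0.          1.        ]]
{'time': 0.1, 'joint_positions': array([-1.32312653e+00,  8.78770026e-02,  1.37210165e+00, -2.54249786e-05,
        1.68360025e+00, -1.03097797e-01]), 'qvel': array([-0.00067684, -0.0026161 , -0.0003379 ,  0.00101739,  0.00189194,
       -0.00069215]), 'joint_torque': array([ 2.25751239e-03, -3.41251945e+01, -3.03302872e+01,  7.19424058e-02,
        3.03787517e-02, -9.98526343e-05]), 'tool_pos': array([ 0.18885605, -0.51602905,  0.20442421]), 'ee_rot': array([-3.13961435e+00, -1.79279995e-04,  3.50764582e-01]), 'wrist_force': array([0.1152606 , 0.66067975, 0.15438696]), 'wrist_torque': array([ 0.00686841, -0.03544196, -0.03012044]), 'finger_force': 0.0, 'width': 0.0939781729475888}
```
View pics/top0.png

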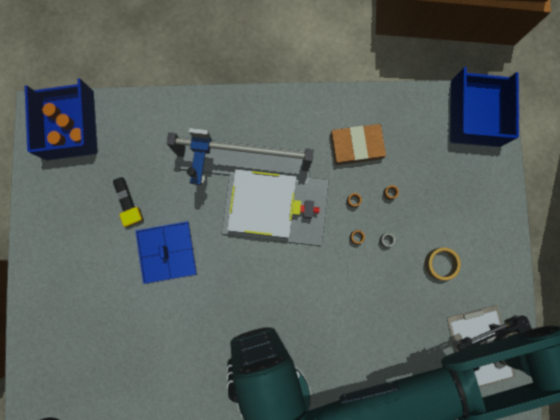

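View pics/scene0.png

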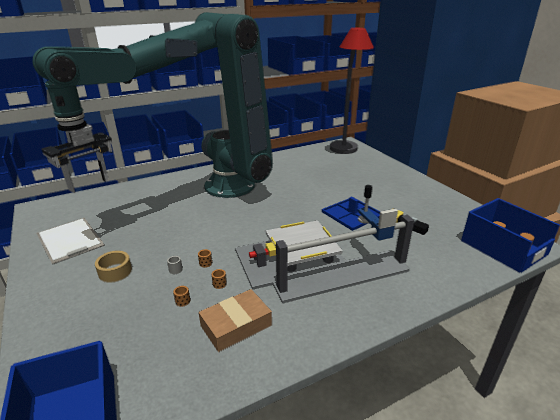

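The top view shows the tray at (166,252), the platform at (262,204) with the latch on its right, and the rail above it with the gauge parked at its left end near (195,170). The bronze sleeves are at (355,200), (391,192) and (357,237), and the steel one is at (388,240). Scanner, carton and tape are at (127,203), (358,143) and (443,264).

```bash
cat > h.py <<'E'
from bench import robot
import cv2, numpy as np
from scipy.spatial.transform import Rotation as Ro
def ray(s,uv):
    uv=np.atleast_2d(np.asarray(uv,float)); K=np.array([[s["fx"],0,s["cx"]],[0,s["fy"],s["cy"]],[0,0,1]])
    n=cv2.undistortPoints(uv.reshape(-1,1,2),K,np.array([s["k1"],0,0,0,0.]))[:,0]
    E=s["extrinsics"]; d=np.c_[n,np.ones(len(n))]@E[:3,:3]; return -E[:3,:3].T@E[:3,3],d
def onz(s,uv,z):
    c,d=ray(s,uv); return c+d*((z-c[2])/d[:,2])[:,None]
def proj(s,P):
    E=s["extrinsics"]; K=np.array([[s["fx"],0,s["cx"]],[0,s["fy"],s["cy"]],[0,0,1]])
    return cv2.projectPoints(np.atleast_2d(P).astype(float),cv2.Rodrigues(E[:3,:3])[0],E[:3,3],K,np.array([s["k1"],0,0,0,0.]))[0][:,0]
def tri(obs):  # [(snap,uv),...] -> least squares point
    A=np.zeros((3,3));b=np.zeros(3)
    for s,uv in obs:
        c,d=ray(s,uv); d=d[0]/np.linalg.norm(d[0]); M=np.eye(3)-np.outer(d,d); A+=M;b+=M@c
    p=np.linalg.solve(A,b); res=[np.linalg.norm(np.cross(p-ray(s,uv)[0],ray(s,uv)[1][0]/np.linalg.norm(ray(s,uv)[1][0]))) for s,uv in obs]
    return p,res
def hsv(s): return cv2.cvtColor(s["color"],cv2.COLOR_BGR2HSV)
def snap(n,save=None):
    s=robot.snapshot(n)
    if save: cv2.imwrite(f"pics/{save}.png",s["color"])
    return s
def blobs(m,amin=20):
    cs,_=cv2.findContours(m.astype(np.uint8)*255,cv2.RETR_EXTERNAL,cv2.CHAIN_APPROX_NONE)
    return sorted([c for c in cs if cv2.contourArea(c)>=amin],key=cv2.contourArea,reverse=True)
def go(P,yaw=None,o=None):
    "print tool-axis shift to world TCP P (and turn about tool z)"
    o=o or robot.get_obs(); R=Ro.from_euler("xyz",o["ee_rot"]); d=R.inv().apply(np.array(P)-o["tool_pos"])
    t=""
    if yaw is not None:
        t=(o["ee_rot"][2]-yaw+np.pi/2)%np.pi-np.pi/2
    print("at",o["tool_pos"].round(4),"rot",o["ee_rot"].round(3),"q6 %.2f"%o["joint_positions"][5],"| shift in tool axes",d.round(4),"turn",t)
E
python3 - <<'E'
from h import *
s=snap("top"); H=hsv(s); h,sa,v=[H[...,i].astype(int) for i in range(3)]
roi=np.zeros(h.shape,bool); roi[100:300,100:480]=1
def rep(n,m,z,amin=20):
    for c in blobs(m&roi,amin):
        (x,y),(w,hh),a=cv2.minAreaRect(c); M=cv2.moments(c); 
        p=onz(s,[[x,y]],z)[0]; print(n,"px",round(x,1),round(y,1),round(w),round(hh),round(a),"area",cv2.contourArea(c),p.round(3))
rep("blue",(h>100)&(h<130)&(sa>150)&(v>60),.016,200)
rep("orange",(h>5)&(h<20)&(sa>120)&(v>50),.04,40)
rep("yellow",(h>22)&(h<35)&(sa>150),.06,10)
rep("red",((h<5)|(h>174))&(sa>150),.05,10)
rep("bright",(sa<60)&(v>170),.06,30)
print(s["color"][240,380:398].tolist())
# tool-wrist camera relation
o=robot.get_obs(); w=snap("wrist","w0"); E=w["extrinsics"]; c=-E[:3,:3].T@E[:3,3]
R=Ro.from_euler("xyz",o["ee_rot"]); print("cam in tool",R.inv().apply(c-o["tool_pos"]),"axes\n",(E[:3,:3]@R.as_matrix()).round(3),w["fx"],w["k1"])
E
```

```text
blue px 165.4 252.1 53 54 80 area 2735.0 [0.426 0.312 0.016]
blue px 471.0 117.5 35 16 90 area 540.5 [ 0.82  -0.632  0.016]
orange px 342.4 145.2 33 19 82 area 545.5 [ 0.732 -0.221  0.04 ]
orange px 374.3 141.1 33 17 81 area 494.5 [ 0.743 -0.318  0.04 ]
orange px 357.1 236.7 13 13 63 area 125.5 [ 0.457 -0.253  0.04 ]
orange px 391.5 192.0 12 13 90 area 121.5 [ 0.587 -0.362  0.04 ]
orange px 353.8 199.7 12 13 45 area 119.5 [ 0.567 -0.248  0.04 ]
yellow px 130.4 216.1 16 20 68 area 280.0 [0.531 0.404 0.06 ]
yellow px 295.0 207.5 13 8 90 area 87.0 [ 0.545 -0.073  0.06 ]
red px 316.0 210.0 4 4 90 area 15.0 [ 0.538 -0.134  0.05 ]
bright px 261.3 203.0 60 59 7 area 3213.0 [0.561 0.024 0.06 ]
bright px 358.7 142.2 30 11 81 area 286.5 [ 0.735 -0.267  0.06 ]
[[48, 50, 46], [70, 74, 72], [109, 115, 111], [118, 126, 120], [111, 117, 109], [107, 112, 102], [103, 108, 98], [94, 99, 90], [80, 84, 76], [62, 66, 58], [52, 56, 51], [45, 47, 45], [58, 60, 57], [103, 106, 100], [135, 140, 132], [123, 128, 120], [110, 115, 106], [109, 114, 104]]
cam in tool [ 6.92528950e-02  1.45783643e-04 -1.78505390e-01] axes
 [[-0.     1.    -0.001]
 [-0.971 -0.    -0.238]
 [-0.238  0.001  0.971]] 305.3801599034686 -0.03021774332438922
```

```bash
python3 - <<'E'
from h import *
go([.43,-.30,.30],-.12)
E
```

```text
at [ 0.1889 -0.5162  0.2047] rot [-3.14  -0.     0.351] q6 -0.10 | shift in tool axes [ 0.3007 -0.1203 -0.0951] turn 0.47077962896784964
```

```bash
python3 nudge.py '[[[0.09,0.03,-0.012,-0.0095,0],[0.09,0.03,-0.012,-0.0095,0],[0.09,0.03,-0.012,-0.0095,0],[0.09,0.03,-0.012,-0.0095,0],[0.09,0.03,-0.012,-0.0095,0],[0.09,0.03,-0.012,-0.0095,0],[0.09,0.03,-0.012,-0.0095,0],[0.09,0.03,-0.012,-0.0095,0],[0.09,0.03,-0.012,-0.0095,0],[0.09,0.03,-0.012,-0.0095,0],[0.09,0,0,0,0.094],[0.09,0,0,0,0.094],[0.09,0,0,0,0.094],[0.09,0,0,0,0.094],[0.09,0,0,0,0.094],[0.09,0,0,0,0],[0.09,0,0,0,0]]]'
python3 - <<'E'
from h import *
w=snap("wrist","w1"); np.savez("pics/w1.npz",**w)
go([.43,-.02,.30],-.12)
E
```

```text
time: 1.62
tool_pos: [0.4294, -0.3007, 0.3003]
ee_rot: [-3.141, 0.0, -0.117]
wrist_force: [1.1, -0.2, 0.0]
width: 0.0899
finger_force: 0.0
at [ 0.4294 -0.3007  0.3003] rot [-3.141  0.    -0.117] q6 0.97 | shift in tool axes [-0.0322 -0.2789  0.0004] turn 0.0030190368377454035
```

View pics/w1.png

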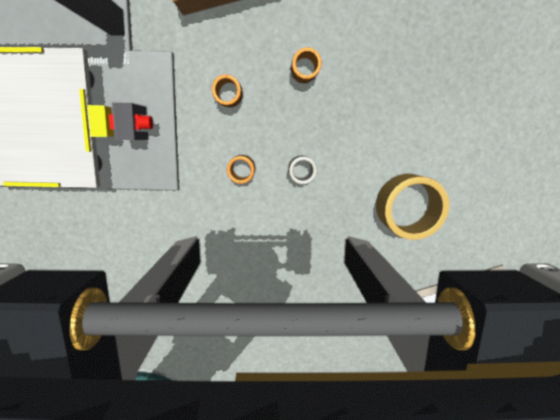

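The wrist view shows steel at (303,170) and bronzes at (240,169), (227,90) and (306,65). The latch knob is at (145,122) and the tape at (416,207). Next I'll look at the platform and tray from two places.

```bash
python3 nudge.py '[[[0.09,-0.006,-0.035,0,0],[0.09,-0.006,-0.035,0,0],[0.09,-0.006,-0.035,0,0],[0.09,-0.006,-0.035,0,0],[0.09,-0.006,-0.035,0,0],[0.09,-0.006,-0.035,0,0],[0.09,-0.006,-0.035,0,0],[0.09,0,0,0,0],[0.09,0,0,0,0],[0.09,0,0,0,0]]]'
python3 - <<'E'
from h import *
w=snap("wrist","w2"); np.savez("pics/w2.npz",**w)
E
python3 nudge.py '[[[0.09,-0.015,-0.035,0,0],[0.09,-0.015,-0.035,0,0],[0.09,-0.015,-0.035,0,0],[0.09,-0.015,-0.035,0,0],[0.09,-0.015,-0.035,0,0],[0.09,-0.015,-0.035,0,0],[0.09,0,0,0,0],[0.09,0,0,0,0],[0.09,0,0,0,0]]]'
python3 - <<'E'
from h import *
w=snap("wrist","w3"); np.savez("pics/w3.npz",**w)
a=dict(np.load("pics/w2.npz"));cv2.imwrite("pics/w23.png",cv2.resize(np.hstack([a["color"][:300],w["color"][:300]]),(800,214)))
E
```

```text
time: 2.5
tool_pos: [0.4169, -0.0528, 0.3005]
ee_rot: [3.141, -0.0, -0.118]
wrist_force: [-0.1, -0.5, 0.4]
width: 0.09
finger_force: 0.0
time: 3.3
tool_pos: [0.3532, 0.1656, 0.3002]
ee_rot: [3.14, 0.0, -0.121]
wrist_force: [0.8, -0.5, 0.6]
width: 0.0899
finger_force: 0.0
```

View pics/w23.png

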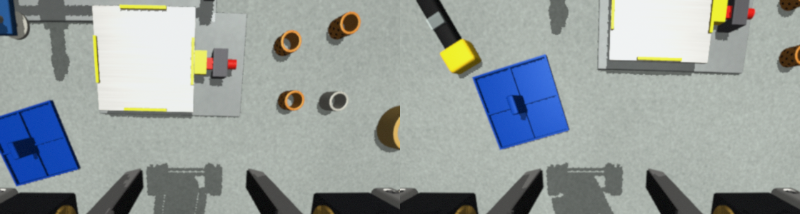

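The left panel (w2) shows the whole platform with its four lips, with the tray cut off at bottom left. The right panel (w3) shows the whole tray with its fin at about (515,103) and the scanner above-left of it.

```bash
cat > m.py <<'E'
from h import *
def rect(s,m,amin=300):
    c=blobs(cv2.morphologyEx(m.astype(np.uint8),cv2.MORPH_CLOSE,np.ones((9,9))),amin)[0]
    return cv2.minAreaRect(c),c
def masks(s):
    H=hsv(s); h,sa,v=[H[...,i].astype(int) for i in range(3)]
    return dict(plat=((sa<40)&(v>180)),yel=(h>22)&(h<35)&(sa>150)&(v>120),blue=(h>100)&(h<130)&(sa>140)&(v>40),org=(h>5)&(h<22)&(sa>120)&(v>40)),H
def order(b): # sort corners by angle
    c=b.mean(0); return b[np.argsort(np.arctan2(*(b-c).T[::-1]))]
def fitrect(s,c,z):
    "rectangle of contour on plane z in world: centre, size, angle"
    P=onz(s,c[:,0,:],z)[:,:2]*1000; r=cv2.minAreaRect(P.astype(np.float32)); return r
def show(n,s,c,zs):
    for z in zs:
        r=fitrect(s,c,z); print(n,"z",z,"c",np.round(r[0],1),"size",np.round(r[1],1),"ang",round(r[2],2))
E
python3 - <<'E'
from m import *
L={k:dict(np.load(f"pics/{k}.npz")) for k in("w1","w2","w3")}; L["top"]=snap("top")
for k in("w2","top"):
    M,_=masks(L[k]); p=M["plat"].copy()
    if k=="w2": p[160:]=0; p[:,:120]=0;p[:,300:]=0
    else: p[:160]=0;p[260:]=0;p[:,:220]=0;p[:,310:]=0
    _,c=rect(L[k],p); show("plat "+k,L[k],c,(.05,.06,.07))
    y=M["yel"]; 
    if k=="w2":
        for c in blobs(y,15):
            m=cv2.moments(c); q=[m["m10"]/m["m00"],m["m01"]/m["m00"]]; print(" lip",np.round(q,1),(onz(L[k],[q],.066)[0]*1000).round(1),cv2.contourArea(c))
for k in("w3","top"):
    b=masks(L[k])[0]["blue"].copy()
    if k=="top": b[:215]=0;b[:,:120]=0;b[:,230:]=0;b[300:]=0
    else: b[:, :90]=0; b[230:]=0
    _,c=rect(L[k],b); show("tray "+k,L[k],c,(.004,.012,.016))
# sleeves: ring centres
for k in("w1","w2"):
    for c in blobs(masks(L[k])[0]["org"],150):
        r=cv2.minAreaRect(c); print(k,"org",np.round(r[0],1),np.round(r[1],1),(onz(L[k],[r[0]],.035)[0]*1000).round(1))
E
```

```text
plat w2 z 0.05 c [568.9  13.4] size [235.6 195.7] ang 81.76
plat w2 z 0.06 c [567.   11.7] size [230.1 191.1] ang 81.76
plat w2 z 0.07 c [565.  10.] size [224.6 186.6] ang 81.76
 lip [198.9   9.9] [647.   9.  66.] 215.5
 lip [134.2  82.3] [575.3 104.9  66. ] 196.0
 lip [280.6  98. ] [533.4 -78.1  66. ] 128.5
 lip [202.3 153.4] [476.3  33.4  66. ] 106.5
plat top z 0.05 c [562.4  23.7] size [173.5 172.7] ang 81.99
plat top z 0.06 c [561.2  23.4] size [172.3 171.5] ang 81.99
plat top z 0.07 c [559.9  23.2] size [171.  170.3] ang 81.99
tray w3 z 0.004 c [428.7 312.7] size [161.4 162.1] ang 8.79
tray w3 z 0.012 c [428.6 310.1] size [158.7 159.4] ang 8.79
tray w3 z 0.016 c [428.5 308.8] size [157.3 158. ] ang 8.79
tray top z 0.004 c [446.1 317.4] size [120.5 160.1] ang 8.89
tray top z 0.012 c [445.8 315.5] size [119.8 159.2] ang 8.89
tray top z 0.016 c [445.6 314.6] size [119.4 158.8] ang 8.89
w1 org [397.5 372.6] [ 15.3 323.3] [  78.3 -480.    35. ]
w1 org [457.7 318.7] [64.5 33.1] [ 172.8 -581.7   35. ]
w1 org [ 86.1 318.6] [33.4 64.6] [245.3  32.1  35. ]
w1 org [421.9 209.7] [40.9 55.1] [ 367.6 -520.5   35. ]
w1 org [306.  65.] [34. 28.] [ 587.6 -365.5   35. ]
w1 org [226.5  90.5] [31. 29.] [ 567.9 -254.3   35. ]
w1 org [240.5 169.5] [27. 27.] [ 458.6 -258.2   35. ]
w1 org [395.7 201.1] [36.2 63.3] [ 385.4 -481.2   35. ]
w1 org [203.5   6.5] [13. 59.] [ 674.4 -239.7   35. ]
w2 org [397.6 373.1] [ 15.  323.4] [  64.4 -232.1   35. ]
w2 org [544. 179.] [58. 30.] [ 380.3 -458.9   35. ]
w2 org [481.9  35. ] [29.3 47.4] [ 587.5 -357.2   35. ]
w2 org [457.9 318.6] [64.6 33.5] [ 159.9 -334.4   35. ]
w2 org [ 86.1 318.8] [33.3 64.2] [233.2 280.   35. ]
w2 org [403.   60.6] [28.5 40.7] [ 566.2 -249.3   35. ]
w2 org [407.5 140.5] [27. 35.] [ 459.4 -252.9   35. ]
```

```bash
python3 - <<'E'
import cv2,numpy as np
a=cv2.imread("pics/w3.png")[70:215,95:245]; b=cv2.imread("pics/top0.png")[222:288,130:200]
cv2.imwrite("pics/trayz.png",np.hstack([cv2.resize(a,(400,400)),cv2.resize(b,(400,400),interpolation=cv2.INTER_CUBIC)]))
E
```

```text
(no output)
```

View pics/trayz.png

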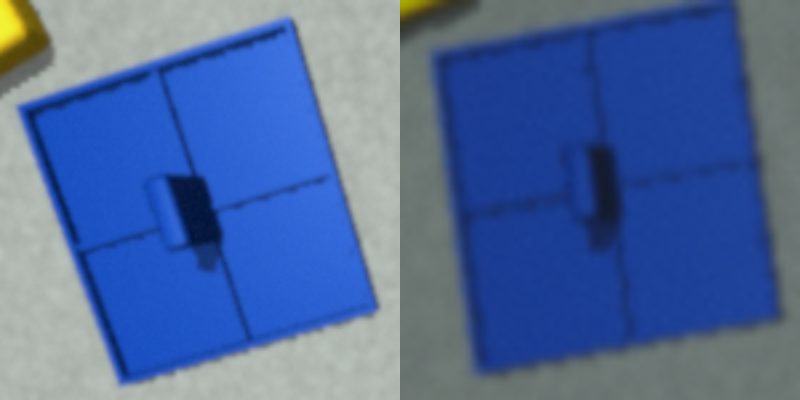

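The crops show the fin's long axis along the tray axis nearest world x, so tray yaw is about +8.8°. The fin top sits at about crop (165,210) on the left and (583,180) on the right.

```bash
python3 - <<'E'
from m import *
L={k:dict(np.load(f"pics/{k}.npz")) for k in("w3",)}; t=snap("top")
print(tri([(L["w3"],[156.9,146.9]),(t,[162,251.7])]), onz(L["w3"],[[156.9,146.9]],.066)[0], onz(t,[[162,251.7]],.066)[0])
go([.4285,.310,.12],.153)
E
```

```text
(array([0.4274034 , 0.31046624, 0.06478651]), [np.float64(0.0013006062253589263), np.float64(0.001300606225358963)]) [0.42867946 0.31014988 0.066     ] [0.42607387 0.31005778 0.066     ]
at [0.3534 0.1651 0.3003] rot [ 3.141  0.    -0.123] q6 1.99 | shift in tool axes [ 0.0568 -0.1532  0.1802] turn -0.2760536999047498
```

```bash
python3 nudge.py '[[[0.07,0.0095,-0.0255,0.02,0],[0.07,0.0095,-0.0255,0.02,0],[0.07,0.0095,-0.0255,0.02,0],[0.07,0.0095,-0.0255,0.03,0],[0.07,0.0095,-0.0255,0.03,0],[0.07,0.0095,-0.0255,0.03,0],[0.07,0,0,0.03,-0.092],[0.07,0,0,0,-0.092],[0.07,0,0,0,-0.092],[0.07,0,0,0,0],[0.07,0,0,0,0]]]'
python3 -c "
from h import *
go([.4285,.310,.034],.153)"
```

```text
time: 4.37
tool_pos: [0.4284, 0.3106, 0.1204]
ee_rot: [3.141, 0.0, 0.152]
wrist_force: [0.2, -0.2, 0.3]
width: 0.0701
finger_force: 0.0
at [0.4284 0.3106 0.1204] rot [3.141 0.    0.152] q6 1.94 | shift in tool axes [0.     0.0006 0.0864] turn -0.0011840009464560985
```

```bash
python3 nudge.py '[[[0.07,0,0,0.02,0],[0.07,0,0,0.02,0],[0.07,0,0,0.02,0],[0.07,0,0,0.016,0],[0.07,0,0,0.01,0],[0.07,0,0,0,0],[0,0,0,0,0],[0,0,0,0,0],[0,0,0,0,0],[0,0,0,0,0],[0,0,0,0,0],[0,0,0,0,0]]]'
python3 nudge.py '[[[0,0,0,-0.01,0],[0,0,0,-0.01,0],[0,0,0,-0.02,0],[0,0,0,-0.03,0],[0,0,0,-0.03,0],[0,0,0,-0.03,0],[0,0,0,-0.02,0],[0,0,0,0,0],[0,0,0,0,0],[0,0,0,0,0]]]'
python3 -c "
from h import *
go([.56,.0215,.17],-.141)"
```

```text
time: 5.37
tool_pos: [0.4276, 0.3121, 0.035]
ee_rot: [-3.141, -0.001, 0.157]
wrist_force: [0.5, 0.1, -0.3]
width: 0.0335
finger_force: 0.0
time: 6.2
tool_pos: [0.4269, 0.3116, 0.1838]
ee_rot: [3.141, 0.001, 0.157]
wrist_force: [0.2, -0.3, -0.3]
width: 0.0005
finger_force: 0.0
at [0.4269 0.3116 0.1838] rot [3.141e+00 1.000e-03 1.570e-01] q6 1.94 | shift in tool axes [0.0862 0.3073 0.0138] turn 0.29783214119869084
```

The fingers were still closing when I lifted, so the grasp missed. I'll re-measure the tray.

```bash
python3 nudge.py '[[[0.05,-0.02,0.03,-0.03,0],[0.05,-0.02,0.03,-0.03,0],[0.05,-0.02,0.03,-0.03,0],[0.05,-0.02,0,0,0],[0.05,0,0,0,0],[0.05,0,0,0,0]]]'
python3 - <<'E'
from m import *
w=snap("wrist","w4"); np.savez("pics/w4.npz",**w)
b=masks(w)[0]["blue"].copy(); b[230:]=0
_,c=rect(w,b); show("tray",w,c,(.004,.012)); print(cv2.boundingRect(c))
t=snap("top"); b=masks(t)[0]["blue"].copy(); b[:215]=0;b[:,:120]=0;b[:,230:]=0;b[300:]=0
_,c=rect(t,b); show("tray",t,c,(.012,))
go([.4285,.310,.034],.153)
E
```

```text
time: 6.7
tool_pos: [0.3668, 0.2211, 0.2632]
ee_rot: [3.141, 0.001, 0.157]
wrist_force: [-1.1, -0.2, -0.1]
width: 0.037
finger_force: 0.0
tray z 0.004 c [428.7 312.9] size [161.3 160.2] ang 8.9
tray z 0.012 c [428.8 311.5] size [158.3 157.3] ang 8.9
(152, 71, 120, 120)
tray z 0.012 c [427.4 312.6] size [156.9 159.1] ang 8.81
at [0.3672 0.2215 0.2622] rot [3.141 0.004 0.157] q6 1.82 | shift in tool axes [ 0.0752 -0.078   0.2278] turn 0.004224262536592915
```

View pics/w4.png

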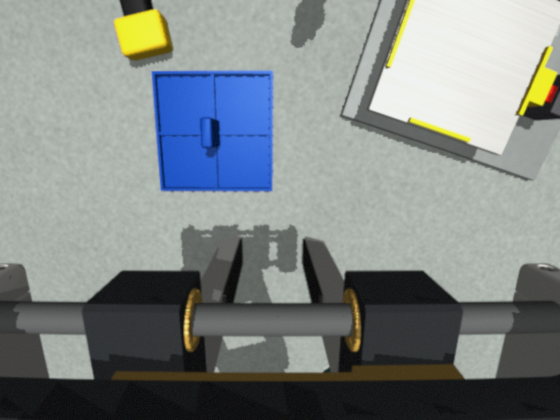

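The tray hasn't moved: it spans pixels 152–272 by 71–191 and the fin is near (209,133). I'll go again and allow enough closing time.

```bash
python3 nudge.py '[[[0.05,0.015,-0.016,0.025,0],[0.05,0.015,-0.016,0.025,0],[0.05,0.015,-0.016,0.025,0],[0.05,0.015,-0.016,0.025,0],[0.05,0.015,-0.016,0.025,0],[0.05,0,0,0.025,0],[0.05,0,0,0.025,0],[0.05,0,0,0.02,0],[0.05,0,0,0.018,0],[0.05,0,0,0.015,0],[0,0,0,0,0],[0,0,0,0,0],[0,0,0,0,0],[0,0,0,0,0],[0,0,0,0,0],[0,0,0,0,0],[0,0,0,0,0],[0,0,0,0,0],[0,0,0,0,0],[0,0,0,0,0]]]'
python3 nudge.py '[[[0,0,0,0,0],[0,0,0,0,0]]]'
```

```text
time: 8.47
tool_pos: [0.4298, 0.3123, 0.0375]
ee_rot: [-3.141, -0.002, 0.157]
wrist_force: [-0.0, -1.0, 5.9]
width: 0.0136
finger_force: 30.0
time: 8.63
tool_pos: [0.4298, 0.3123, 0.0376]
ee_rot: [-3.141, -0.002, 0.157]
wrist_force: [0.3, -1.2, 6.1]
width: 0.0137
finger_force: 30.0
```

```bash
python3 nudge.py '[[[0,0,0,-0.01,0],[0,0,0,-0.02,0],[0,0,0,-0.025,0],[0,0,0,-0.025,0],[0,0,0,-0.025,0],[0,0,0,-0.025,0],[0,0,0,0,0],[0,0,0,0,0]]]'
python3 - <<'E'
from h import *
go([.562,.0215,.15],-.141)
E
```

```text
time: 9.3
tool_pos: [0.4292, 0.3126, 0.1669]
ee_rot: [-3.141, -0.002, 0.157]
wrist_force: [0.1, 1.2, -3.7]
width: 0.0141
finger_force: 30.0
at [0.4292 0.3126 0.1669] rot [-3.141e+00 -2.000e-03  1.570e-01] q6 1.94 | shift in tool axes [0.0856 0.3083 0.0167] turn 0.2980660301192981
```

```bash
python3 nudge.py '[[[0,-0.005,0.015,0,0],[0,0,0.03,0,0],[0,0,0.03,0,0],[0,0.008,0.03,0,0],[0,0.01,0.03,0,0],[0,0.012,0.03,0,0],[0,0.012,0.03,0,0],[0,0.012,0.03,0,0],[0,0.012,0.03,0,0],[0,0.0123,0.03,0,0],[0,0.0123,0.0233,0,0],[0,0,0,0,0.1],[0,0,0,0,0.1],[0,0,0,0,0.098],[0,0,0,0,0],[0,0,0,0,0],[0,0,0,0,0]]]'
python3 - <<'E'
from m import *
w=snap("wrist","w5"); np.savez("pics/w5.npz",**w)
go([.562,.0215,.15],-.141)
E
```

```text
time: 10.72
tool_pos: [0.5607, 0.0213, 0.1645]
ee_rot: [3.141, 0.003, -0.139]
wrist_force: [0.9, 0.8, -2.3]
width: 0.0138
finger_force: 30.0
at [0.561  0.0213 0.165 ] rot [ 3.141e+00  2.000e-03 -1.390e-01] q6 1.65 | shift in tool axes [ 0.001  -0.0004  0.015 ] turn 0.0017913212401672318
```

View pics/w5.png

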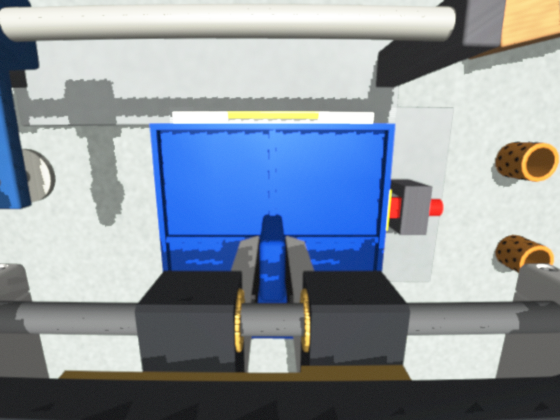

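The tray is above the platform, with its front edge spanning (152,126)–(394,126) and parallel to the far yellow lip at (272,116). I'll compare the two numerically.

```bash
python3 - <<'E'
from m import *
w=dict(np.load("pics/w5.npz")); M,_=masks(w)
y=M["yel"].copy(); y[140:]=0
c=blobs(y,20)[0]; x,yy,ww,hh=cv2.boundingRect(c); r=cv2.minAreaRect(c); print("lip",r,(onz(w,[r[0]],.066)*1000).round(1), (onz(w,[[x,r[0][1]],[x+ww,r[0][1]]],.066)*1000).round(1))
c=blobs(M["blue"]&(np.indices(y.shape)[0]<270)&(np.indices(y.shape)[1]>120),2000)[0][:,0]
# top edge: per column min row
cols=np.arange(165,385,10); top=np.array([c[c[:,0]==k,1].min() for k in cols]); 
P=onz(w,np.c_[cols,top],.129+.0125)*1000; f=np.polyfit(P[:,1],P[:,0],1); print("edge slope deg",np.degrees(np.arctan(f[0])))
e=onz(w,[[c[:,0].min(),128],[c[:,0].max(),128]],.1415)*1000; print("corners",e.round(1),np.linalg.norm(e[1]-e[0]))
m=e.mean(0)[:2]; a=-.141; print("tray centre est",m-80*np.array([np.cos(a),np.sin(a)]), robot.get_obs()["tool_pos"])
E
```

```text
Traceback (most recent call last):
IndexError: list index out of range
```

```bash
python3 - <<'E'
from m import *
w=dict(np.load("pics/w5.npz")); M,H=masks(w); print(H[116,272],H[180,280])
y=(H[...,0]>20)&(H[...,0]<38)&(H[...,1]>90); y[140:]=0;y[:100]=0
c=blobs(y,5)[0]; x,yy,ww,hh=cv2.boundingRect(c); r=cv2.minAreaRect(c); print("lip",r,(onz(w,[r[0]],.066)*1000).round(1))
c=blobs(M["blue"]&(np.indices(y.shape)[0]<270)&(np.indices(y.shape)[1]>120),2000)[0][:,0]
cols=np.arange(165,385,10); top=np.array([c[c[:,0]==k,1].min() for k in cols]); 
P=onz(w,np.c_[cols,top],.129+.0125)*1000; f=np.polyfit(P[:,1],P[:,0],1); print("edge slope deg",np.degrees(np.arctan(f[0])))
e=onz(w,[[c[:,0].min(),128],[c[:,0].max(),128]],.1415)*1000; print("corners",e.round(1),np.linalg.norm(e[1]-e[0]))
m=e.mean(0)[:2]; a=-.141; print("tray centre est",m-80*np.array([np.cos(a),np.sin(a)]), robot.get_obs()["tool_pos"])
E
```

```text
[ 30 127 255] [108 189 250]
lip ((272.5, 114.5), (7.0, 89.0), 90.0) [[648.2   8.6  66. ]]
edge slope deg 8.097316423119548
corners [[646.2  88.1 141.5]
 [624.5 -66.5 141.5]] 156.1232827476904
tray centre est [556.12890255  22.08295948] [0.56100728 0.02127351 0.16504862]
```

```bash
python3 nudge.py '[[[0,0.003,0,0.015,0],[0,0,0,0.02,0],[0,0,0,0.015,0],[0,0,0,0.005,0],[0,0,0,0,0],[0,0,0,0,0]]]'
python3 - <<'E'
from m import *
w=snap("wrist"); M,H=masks(w); cv2.imwrite("pics/w6.png",cv2.resize(w["color"][60:290,100:460],(800,511)))
go([.564,.0215,.0975],-.141)
E
```

```text
time: 11.27
tool_pos: [0.5647, 0.0207, 0.1117]
ee_rot: [3.142, -0.0, -0.14]
wrist_force: [0.3, -1.0, -2.7]
width: 0.0137
finger_force: 30.0
at [0.5653 0.0207 0.1125] rot [-3.142e+00 -2.000e-03 -1.410e-01] q6 1.65 | shift in tool axes [-0.0015 -0.0006  0.015 ] turn 0.0002629182750537584
```

View pics/w6.png

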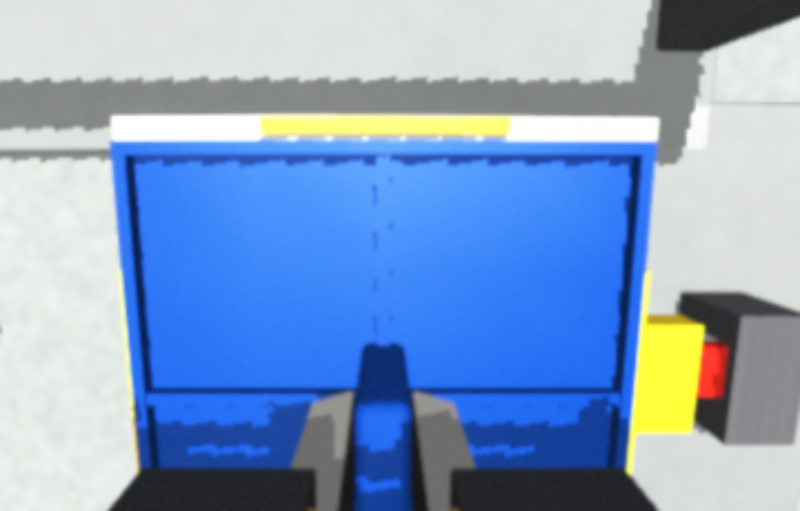

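The tray sits centred between the lips: far lip centre is at 385 px against the divider at 383, slim yellow strips show on both sides, and there is a small gap at the far lip. Lowering and releasing.

```bash
python3 nudge.py '[[[0,-0.001,0,0.006,0],[0,0,0,0.005,0],[0,0,0,0.004,0],[0,0,0,0.002,0],[0,0,0,0,0],[0,0,0,0,0],[0.03,0,0,0,0],[0.03,0,0,0,0],[0.03,0,0,0,0],[0.03,0,0,0,0],[0.04,0,0,0,0],[0.04,0,0,0,0],[0.04,0,0,0,0]]]'
python3 nudge.py '[[[0.04,0,0,-0.02,0],[0.04,0,0,-0.03,0],[0.04,0,0,-0.03,0],[0.05,0,0,-0.03,0],[0.06,-0.03,0,-0.03,0],[0.06,-0.03,0,-0.03,0],[0.06,-0.03,0,0,0],[0.06,-0.03,0,0,0],[0.06,-0.03,0,0,0],[0.06,0,0,0,0],[0.06,0,0,0,0],[0.06,0,0,0,0]]]'
python3 - <<'E'
from m import *
w=snap("wrist"); M,H=masks(w); np.savez("pics/w7.npz",**w);cv2.imwrite("pics/w7.png",cv2.resize(w["color"][0:250,100:460],(800,555)))
c=blobs(M["blue"]&(np.indices(H.shape[:2])[0]<250),3000)[0]; show("tray",w,c,(.060,.072))
for c in blobs(M["yel"],8): r=cv2.minAreaRect(c); print("yel",np.round(r[0],1),np.round(r[1],1),(onz(w,[r[0]],.066)*1000).round(1))
E
```

```text
time: 12.4
tool_pos: [0.5636, 0.0207, 0.0942]
ee_rot: [3.141, 0.0, -0.141]
wrist_force: [-0.3, -0.2, -0.8]
width: 0.0399
finger_force: 0.0
time: 13.4
tool_pos: [0.4167, 0.0417, 0.2635]
ee_rot: [3.142, -0.001, -0.141]
wrist_force: [-0.3, -0.3, 0.0]
width: 0.0598
finger_force: 0.0
tray z 0.06 c [559.7  21.3] size [162.4 151.1] ang 81.9
tray z 0.072 c [557.4  21.7] size [157.3 146.4] ang 81.9
yel [356.9  69. ] [23.5 71.2] [[547.9 -75.5  66. ]]
yel [ 11.  138.5] [37. 22.] [[531.5 348.3  66. ]]
yel [197.5  68. ] [72.1  3.2] [[574.7 105.2  66. ]]
yel [272.  145.5] [ 1. 62.] [[476.2  33.1  66. ]]
```

View pics/w7.png

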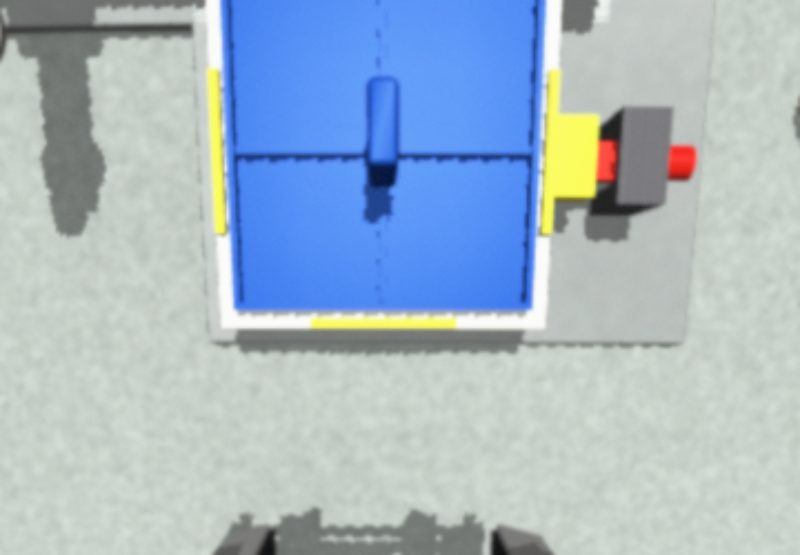

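The tray is flat inside all four lips; the near lip is at (383,323), the side lips are at (217,150) and (552,150), and there are gaps all round. Now the sleeves.

```bash
cat > sl.py <<'E'
from m import *
def sleeves(s,z=.04,rng=((.38,.64),(-.45,-.16)),verbose=True):
    "top-ring centres of sleeves by contour nearest to camera nadir; bronze by colour, steel by Hough circle"
    M,H=masks(s); out=[]
    for c in blobs(M["org"],100):
        (u,v),r=cv2.minEnclosingCircle(c); p=onz(s,[[u,v]],z)[0]
        if rng[0][0]<p[0]<rng[0][1] and rng[1][0]<p[1]<rng[1][1] and 8<r<45: out.append(("bronze",(u,v),r,(p*1000).round(1)))
    g=cv2.medianBlur(cv2.cvtColor(s["color"],cv2.COLOR_BGR2GRAY),3); f=s["fx"]/( -(s["extrinsics"][:3,:3].T@s["extrinsics"][:3,3])[2]-z); R=f*.02
    C=cv2.HoughCircles(g,cv2.HOUGH_GRADIENT_ALT,1.5,20,param1=150,param2=.6,minRadius=int(R*.85),maxRadius=int(R*1.3))
    for u,v,r in ([] if C is None else C[0]):
        p=onz(s,[[u,v]],z)[0]; 
        if rng[0][0]<p[0]<rng[0][1] and rng[1][0]<p[1]<rng[1][1]: out.append(("circle sat %d"%H[int(v)-int(r)-1:int(v)+int(r)+2,int(u)-int(r)-1:int(u)+int(r)+2,1].mean(),(u,v),r,(p*1000).round(1)))
    if verbose:
        for o in out: print(o[0],np.round(o[1],1),round(float(o[2]),1),o[3])
    return out
E
python3 nudge.py '[[[0.06,0,0.02,0,0],[0.06,0.001,0.03,0,0],[0.06,0.001,0.03,0,0],[0.06,0.001,0.03,0,0],[0.06,0.001,0.03,0,0],[0.06,0.001,0.03,0,0],[0.06,0.001,0.03,0,0],[0.06,0.002,0.03,-0,0],[0.06,0.002,0.03,0,0],[0.06,0.002,0.029,0,0],[0.06,0.002,0,0.02,0],[0.06,0,0,0.02,0],[0.06,0,0,0,0],[0.06,0,0,0,0],[0.06,0,0,0,0]]]'
python3 - <<'E'
from sl import *
w=snap("wrist","w8"); np.savez("pics/w8.npz",**w); sleeves(w)
E=w["extrinsics"]; print("cam",-E[:3,:3].T@E[:3,3]); go([0,0,0])
a=dict(np.load("pics/w1.npz")); sleeves(a)
E
```

```text
time: 14.7
tool_pos: [0.3901, -0.2468, 0.2239]
ee_rot: [3.141, -0.0, -0.141]
wrist_force: [-0.4, -1.0, 0.4]
width: 0.0602
finger_force: 0.0sl.py:12: RuntimeWarning: Mean of empty slice.
  if rng[0][0]<p[0]<rng[0][1] and rng[1][0]<p[1]<rng[1][1]: out.append(("circle sat %d"%H[int(v)-int(r)-1:int(v)+int(r)+2,int(u)-int(r)-1:int(u)+int(r)+2,1].mean(),(u,v),r,(p*1000).round(1)))
  ret = ret.dtype.type(ret / rcount)
Traceback (most recent call last):
  File "sl.py", line 12, in sleeves
    if rng[0][0]<p[0]<rng[0][1] and rng[1][0]<p[1]<rng[1][1]: out.append(("circle sat %d"%H[int(v)-int(r)-1:int(v)+int(r)+2,int(u)-int(r)-1:int(u)+int(r)+2,1].mean(),(u,v),r,(p*1000).round(1)))
                                                                          ~~~~~~~~~~~~~~~^~~~~~~~~~~~~~~~~~~~~~~~~~~~~~~~~~~~~~~~~~~~~~~~~~~~~~~~~~~~~~~~~~~~~~~~~~~~
ValueError: cannot convert float NaN to integer
```

```bash
sed -i 's/int(v)-int(r)-1:/max(0,int(v)-int(r)-1):/; s/int(u)-int(r)-1:/max(0,int(u)-int(r)-1):/' sl.py
python3 - <<'E'
from sl import *
for k in("w8","w1","w2"):
    a=dict(np.load(f"pics/{k}.npz")); print(k); sleeves(a)
E=dict(np.load("pics/w8.npz"))["extrinsics"]; print("cam",-E[:3,:3].T@E[:3,3])
E
```

```text
w8
bronze [255.5  38.5] 22.8 [ 564.9 -253.7   40. ]
bronze [272.7 137.3] 17.0 [ 458.7 -257.5   40. ]
bronze [353.8  10.8] 22.0 [ 577.5 -361.8   40. ]
circle sat 12 [349.5 135. ] 17.2 [ 449.  -345.7   40. ]
circle sat 103 [255.   34.5] 17.9 [ 568.9 -253.8   40. ]
circle sat 106 [348.  15.] 16.9 [ 574.2 -355.2   40. ]
circle sat 63 [273.  136.5] 17.5 [ 459.6 -258.    40. ]
w1
bronze [306.  65.] 17.5 [ 586.6 -364.8   40. ]
bronze [226.6  90.6] 16.4 [ 567.  -254.9   40. ]
bronze [241.  169.2] 14.1 [ 459.4 -259.6   40. ]
circle sat 72 [240.  169.5] 14.9 [ 459.2 -258.1   40. ]
circle sat 12 [303.  169.5] 14.4 [ 448.6 -347.7   40. ]
circle sat 92 [306.   61.5] 14.4 [ 590.9 -365.2   40. ]
w2
bronze [482.5  36.5] 24.3 [ 584.5 -354.7   40. ]
bronze [402.5  60. ] 20.4 [ 566.2 -246.5   40. ]
bronze [407.4 140.2] 18.1 [ 460.1 -250.6   40. ]
circle sat 140 [492.   31.5] 14.5 [ 589.4 -367.5   40. ]
circle sat 122 [408.  57.] 14.1 [ 569.1 -253.9   40. ]
circle sat 15 [475.5 142.5] 14.1 [ 446.1 -348.4   40. ]
circle sat 127 [411.  139.5] 13.8 [ 460.5 -255.7   40. ]
cam [ 0.45858753 -0.25629738  0.40243771]
```

View pics/w8.png

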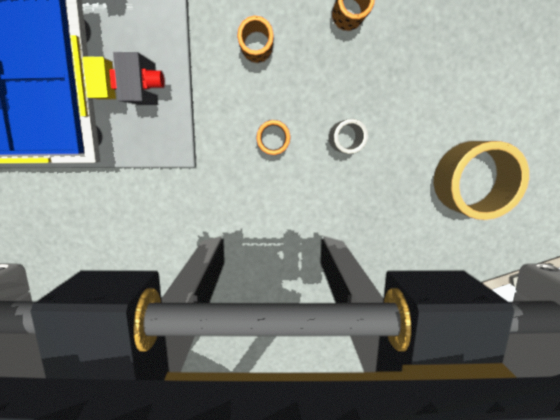

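Detection agrees across views: A is at (273,137) in w8, B at (255,35), steel at (349,135) and C at (348,15). I'll check the height and go to A.

```bash
python3 - <<'E'
from sl import *
L={k:dict(np.load(f"pics/{k}.npz")) for k in("w8","w1","w2")}
print(tri([(L["w8"],[273,136.5]),(L["w2"],[411,139.5])])); print(tri([(L["w8"],[349.5,135]),(L["w2"],[475.5,142.5])])); print(tri([(L["w8"],[255,34.5]),(L["w2"],[408,57])]))
go([.4596,-.258,.013],-.141)
E
```

```text
(array([ 0.45992046, -0.25803555,  0.0346895 ]), [np.float64(0.0003006856645522949), np.float64(0.0003006856645521494)])
(array([ 0.44796543, -0.34369524,  0.04749079]), [np.float64(0.001239248452577219), np.float64(0.0012392484525771106)])
(array([ 0.56898255, -0.25384137,  0.04013851]), [np.float64(0.00012497694873070433), np.float64(0.000124976948730607)])
at [ 0.3902 -0.2468  0.2246] rot [ 3.141e+00 -2.000e-03 -1.410e-01] q6 1.02 | shift in tool axes [0.0699 0.0011 0.2117] turn 0.0002311161789447791
```

```bash
python3 nudge.py '[[[0.06,0.015,0,0.01,0],[0.06,0.02,0.001,0.02,0],[0.06,0.02,0,0.02,0],[0.06,0.015,0,0.03,0],[0.06,0,0,0.03,0],[0.06,0,0,0.03,0],[0.06,0,0,0.03,0],[0.06,0,0,0.022,0],[0.06,0,0,0.014,0],[0.06,0,0,0.006,0],[0.06,0,0,0,0],[0.03,0,0,0,0],[0.03,0,0,0,0],[0.03,0,0,0,0],[0.03,0,0,0,0],[0.03,0,0,0,0],[0.03,0,0,0,0],[0.03,0,0,0,0],[0.03,0,0,0,0]]]'
python3 nudge.py '[[[0.03,0,0,-0.01,0],[0.03,0,0,-0.02,0],[0.03,0,0,-0.03,0],[0.03,0,0,-0.03,0],[0.03,0,0,-0.03,0],[0.03,0,0,-0.02,0],[0.03,0,0,0,0],[0.03,0,0,0,0]]]'
python3 - <<'E'
from h import *
c=np.array([.5625,.021]);a=np.radians(-8.1);X=np.array([np.cos(a),np.sin(a)]);Y=np.array([-X[1],X[0]])
for sx,sy in((-39,-39),(39,-39),(-39,39),(40,39)): print(sx,sy,(c+(sx*X+sy*Y)/1000).round(4))
go(list(c+(-.039*X-.039*Y))+[.155],-.141)
E
```

```text
time: 16.33
tool_pos: [0.4596, -0.2579, 0.013]
ee_rot: [3.14, -0.003, -0.141]
wrist_force: [0.2, 1.3, 6.6]
width: 0.0385
finger_force: 30.0
time: 17.0
tool_pos: [0.4588, -0.2574, 0.152]
ee_rot: [3.141, -0.002, -0.141]
wrist_force: [0.5, -0.2, -1.9]
width: 0.0387
finger_force: 30.0
-39 -39 [ 0.5184 -0.0121]
39 -39 [ 0.5956 -0.0231]
-39 39 [0.5294 0.0651]
40 39 [0.6076 0.054 ]
at [ 0.4588 -0.2574  0.152 ] rot [ 3.141e+00 -2.000e-03 -1.410e-01] q6 1.09 | shift in tool axes [ 0.0245 -0.2513 -0.0032] turn -0.00022806915589201893
```

```bash
python3 nudge.py '[[[0.03,0,-0.015,0,0],[0.03,0.003,-0.03,0,0],[0.03,0.003,-0.03,0,0],[0.03,0.003,-0.03,0,0],[0.03,0.003,-0.03,0,0],[0.03,0.003,-0.03,0,0],[0.03,0.003,-0.03,0,0],[0.03,0.003,-0.03,0,0],[0.03,0.0035,-0.0263,0,0],[0.03,0,0,0,0],[0.03,0,0,0,0]]]'
python3 - <<'E'
from h import *
go([.5184,-.0121,.077],-.141)
E
```

```text
time: 17.92
tool_pos: [0.5166, -0.0107, 0.1482]
ee_rot: [3.141, 0.006, -0.138]
wrist_force: [-0.5, -0.7, -2.1]
width: 0.0385
finger_force: 30.0
at [ 0.5166 -0.0107  0.1482] rot [ 3.141  0.006 -0.138] q6 1.58 | shift in tool axes [0.0024 0.0011 0.0712] turn 0.0026145680328406584
```

```bash
python3 nudge.py '[[[0.03,0.002,0.001,0.02,0],[0.03,0,0,0.02,0],[0.03,0,0,0.015,0],[0.03,0,0,0.008,0],[0.03,0,0,0.006,0],[0.03,0,0,0.004,0],[0.03,0,0,0,0],[0.03,0,0,0,0],[0.03,0,0,0,0],[0.048,0,0,0,0],[0.048,0,0,0,0],[0.048,0,0,0,0],[0.048,0,0,0,0]]]'
python3 - <<'E'
from h import *
go([.5190,-.3365,.22],-.141)
E
```

```text
time: 19.0
tool_pos: [0.5204, -0.0132, 0.0789]
ee_rot: [3.142, -0.001, -0.141]
wrist_force: [0.5, 0.6, -0.2]
width: 0.0482
finger_force: 0.0
at [ 0.5204 -0.0132  0.0789] rot [ 3.142e+00 -1.000e-03 -1.410e-01] q6 1.58 | shift in tool axes [ 0.0442  0.3203 -0.141 ] turn -7.731772594565811e-05
```

```bash
python3 nudge.py '[[[0.048,0,0,-0.02,0],[0.048,0,0,-0.03,0],[0.06,0,0,-0.03,0],[0.06,0,0,-0.03,0],[0.06,0,0.02,-0.03,0],[0.06,0.005,0.03,0,0],[0.06,0.005,0.03,0,0],[0.06,0.005,0.03,0,0],[0.06,0.005,0.03,0,0],[0.06,0.005,0.03,0,0],[0.06,0.005,0.03,0,0],[0.06,0.005,0.03,0,0],[0.06,0,0.03,0,0],[0.06,0,0.025,0,0],[0.06,0,0,0,0],[0.06,0,0,0,0],[0.06,0,0,0,0]]]'
python3 - <<'E'
from sl import *
w=snap("wrist","w9"); np.savez("pics/w9.npz",**w); r=sleeves(w,rng=((.35,.7),(-.5,-.16))); go([.569,-.254,.013],-.141)
E
```

```text
time: 20.42
tool_pos: [0.5147, -0.2996, 0.2184]
ee_rot: [-3.141, -0.0, -0.141]
wrist_force: [0.3, 0.1, -0.3]
width: 0.0601
finger_force: 0.0
bronze [319.8 125.1] 18.2 [ 589.3 -364.6   40. ]
bronze [227.2 156.6] 17.5 [ 569.4 -255.1   40. ]
bronze [434.5 260. ] 33.7 [ 406.2 -491.5   40. ]
circle sat 75 [321.  124.5] 18.6 [ 589.7 -366.    40. ]
circle sat 78 [226.5 156. ] 17.8 [ 570.2 -254.4   40. ]
at [ 0.5149 -0.2992  0.2186] rot [-3.141 -0.    -0.14 ] q6 1.09 | shift in tool axes [ 0.0472 -0.0522  0.2056] turn 0.0009067912922573473
```

```bash
python3 nudge.py '[[[0.06,0.012,-0.013,0.005,0],[0.06,0.012,-0.013,0.02,0],[0.06,0.012,-0.013,0.02,0],[0.06,0.012,-0.013,0.03,0],[0.06,0,0,0.03,0],[0.06,0,0,0.03,0],[0.06,0,0,0.03,0],[0.06,0,0,0.022,0],[0.06,0,0,0.013,0],[0.06,0,0,0.006,0],[0.06,0,0,0,0],[0.03,0,0,0,0],[0.03,0,0,0,0],[0.03,0,0,0,0],[0.03,0,0,0,0],[0.03,0,0,0,0],[0.03,0,0,0,0],[0.03,0,0,0,0],[0.03,0,0,0,0]]]'
python3 nudge.py '[[[0.03,0,0,-0.01,0],[0.03,0,0,-0.02,0],[0.03,0,0,-0.03,0],[0.03,0,0,-0.03,0],[0.03,0,0,-0.03,0],[0.03,0,0,-0.02,0],[0.03,0,0,0,0],[0.03,0,0,0,0]]]'
python3 - <<'E'
from h import *
go([.5956,-.0231,.15],-.141)
E
```

```text
time: 22.05
tool_pos: [0.5707, -0.2559, 0.0145]
ee_rot: [3.141, -0.003, -0.141]
wrist_force: [0.1, 2.1, 6.1]
width: 0.0392
finger_force: 30.0
time: 22.72
tool_pos: [0.5697, -0.256, 0.1533]
ee_rot: [3.14, -0.002, -0.141]
wrist_force: [0.3, -0.3, -1.7]
width: 0.0393
finger_force: 30.0
at [ 0.5697 -0.256   0.1533] rot [ 3.14e+00 -2.00e-03 -1.41e-01] q6 1.20 | shift in tool axes [-0.0072 -0.2342  0.003 ] turn -0.00040670084178051624
```

```bash
python3 nudge.py '[[[0.03,0,-0.015,0,0],[0.03,-0.001,-0.03,0,0],[0.03,-0.001,-0.03,0,0],[0.03,-0.001,-0.03,0,0],[0.03,-0.001,-0.03,0,0],[0.03,-0.001,-0.03,0,0],[0.03,-0.001,-0.03,0,0],[0.03,-0.001,-0.025,0,0],[0.03,0,-0.0142,0,0],[0.03,0,0,0,0],[0.03,0,0,0,0],[0.03,0,0,0,0]]]'
python3 - <<'E'
from h import *
go([.5956,-.0231,.0785],-.141)
E
```

```text
time: 23.72
tool_pos: [0.5949, -0.0235, 0.1512]
ee_rot: [3.141, 0.002, -0.142]
wrist_force: [0.8, -0.5, -2.3]
width: 0.0391
finger_force: 30.0
at [ 0.5949 -0.0235  0.1512] rot [ 3.141e+00  2.000e-03 -1.420e-01] q6 1.58 | shift in tool axes [ 0.0008 -0.0006  0.0727] turn -0.0008953477578197422
```

```bash
python3 nudge.py '[[[0.03,0,0,0.02,0],[0.03,0,0,0.02,0],[0.03,0,0,0.015,0],[0.03,0,0,0.008,0],[0.03,0,0,0.006,0],[0.03,0,0,0.004,0],[0.03,0,0,0,0],[0.03,0,0,0,0],[0.03,0,0,0,0],[0.048,0,0,0,0],[0.048,0,0,0,0],[0.048,0,0,0,0],[0.048,0,0,0,0]]]'
python3 nudge.py '[[[0.048,0,0,-0.02,0],[0.048,0,0,-0.03,0],[0.06,0,0,-0.03,0],[0.06,0,0,-0.03,0],[0.06,0,0.02,-0.03,0],[0.06,-0.005,0.03,0,0],[0.06,-0.005,0.03,0,0],[0.06,-0.005,0.03,0,0],[0.06,-0.005,0.03,0,0],[0.06,-0.005,0.03,0,0],[0.06,-0.005,0.03,0,0],[0.06,0,0.03,0,0],[0.06,0,0.03,0,0],[0.06,0,0.03,0,0],[0.06,0,0.02,0,0],[0.06,0,0,0,0],[0.06,0,0,0,0],[0.06,0,0,0,0]]]'
python3 - <<'E'
from sl import *
w=snap("wrist","w10"); np.savez("pics/w10.npz",**w); r=sleeves(w,rng=((.35,.7),(-.5,-.16))); go([.5896,-.3655,.014],-.141)
E
```

```text
time: 24.8
tool_pos: [0.5959, -0.0226, 0.08]
ee_rot: [3.141, -0.001, -0.141]
wrist_force: [-0.5, 0.9, 0.1]
width: 0.0479
finger_force: 0.0
time: 26.3
tool_pos: [0.5223, -0.3246, 0.2195]
ee_rot: [-3.141, -0.0, -0.141]
wrist_force: [1.1, -0.2, -0.0]
width: 0.0598
finger_force: 0.0
bronze [299.1 134.7] 17.5 [ 589.7 -365.4   40. ]
bronze [416.5 267. ] 33.2 [ 407.1 -493.9   40. ]
circle sat 70 [298.5 135. ] 17.8 [ 589.5 -364.6   40. ]
circle sat 8 [364.5 289.5] 17.6 [ 385.4 -425.9   40. ]
circle sat 14 [300.  253.5] 17.4 [ 446.6 -349.1   40. ]
at [ 0.5225 -0.3242  0.2196] rot [-3.141 -0.    -0.14 ] q6 1.06 | shift in tool axes [0.0721 0.0316 0.2056] turn 0.0010472878957947795
```

```bash
python3 nudge.py '[[[0.06,0.018,0.008,0.005,0],[0.06,0.018,0.008,0.02,0],[0.06,0.018,0.008,0.02,0],[0.06,0.018,0.0076,0.03,0],[0.06,0,0,0.03,0],[0.06,0,0,0.03,0],[0.06,0,0,0.03,0],[0.06,0,0,0.022,0],[0.06,0,0,0.013,0],[0.06,0,0,0.006,0],[0.06,0,0,0,0],[0.03,0,0,0,0],[0.03,0,0,0,0],[0.03,0,0,0,0],[0.03,0,0,0,0],[0.03,0,0,0,0],[0.03,0,0,0,0],[0.03,0,0,0,0],[0.03,0,0,0,0]]]'
python3 nudge.py '[[[0.03,0,0,-0.01,0],[0.03,0,0,-0.02,0],[0.03,0,0,-0.03,0],[0.03,0,0,-0.03,0],[0.03,0,0,-0.03,0],[0.03,0,0,-0.02,0],[0.03,0,0,0,0],[0.03,0,0,0,0]]]'
python3 - <<'E'
from h import *
go([.5294,.0651,.15],-.141)
E
```

```text
time: 27.93
tool_pos: [0.5901, -0.3673, 0.0157]
ee_rot: [3.14, -0.003, -0.141]
wrist_force: [-1.0, 1.1, 6.4]
width: 0.0387
finger_force: 30.0
time: 28.6
tool_pos: [0.5893, -0.3673, 0.1546]
ee_rot: [3.14, -0.002, -0.141]
wrist_force: [-0.1, 0.1, -2.3]
width: 0.0388
finger_force: 30.0
at [ 0.5893 -0.3673  0.1546] rot [ 3.14e+00 -2.00e-03 -1.41e-01] q6 1.07 | shift in tool axes [-0.1202 -0.4196  0.0037] turn -0.0003815921324226146
```

```bash
python3 nudge.py '[[[0.03,-0.008,-0.015,-0.015,0],[0.03,-0.008,-0.028,0,0],[0.03,-0.008,-0.028,0,0],[0.03,-0.008,-0.028,0,0],[0.03,-0.008,-0.028,0,0],[0.03,-0.008,-0.028,0,0],[0.03,-0.008,-0.028,0,0],[0.03,-0.008,-0.028,0,0],[0.03,-0.008,-0.028,0,0],[0.03,-0.008,-0.028,0,0],[0.03,-0.008,-0.028,0,0],[0.03,-0.008,-0.028,0,0],[0.03,-0.008,-0.028,0,0],[0.03,-0.008,-0.028,0,0],[0.03,-0.008,-0.028,0,0],[0.03,0,-0.0126,0,0],[0.03,0,0,0,0],[0.03,0,0,0,0],[0.03,0,0,0,0]]]'
python3 - <<'E'
from h import *
go([.5294,.0651,.0795],-.141)
E
```

```text
time: 30.18
tool_pos: [0.529, 0.0642, 0.1671]
ee_rot: [3.14, 0.002, -0.142]
wrist_force: [-0.1, -0.4, -1.1]
width: 0.0387
finger_force: 30.0
at [0.529  0.0642 0.1671] rot [ 3.14e+00  2.00e-03 -1.42e-01] q6 1.73 | shift in tool axes [ 0.0005 -0.0011  0.0876] turn -0.0012825536613754185
```

```bash
python3 nudge.py '[[[0.03,0,-0.001,0.02,0],[0.03,0,0,0.02,0],[0.03,0,0,0.02,0],[0.03,0,0,0.015,0],[0.03,0,0,0.007,0],[0.03,0,0,0.005,0],[0.03,0,0,0.002,0],[0.03,0,0,0,0],[0.03,0,0,0,0],[0.048,0,0,0,0],[0.048,0,0,0,0],[0.048,0,0,0,0],[0.048,0,0,0,0]]]'
python3 nudge.py '[[[0.048,0,0,-0.02,0],[0.048,0,0,-0.03,0],[0.06,0,0,-0.03,0],[0.06,0,0,-0.03,0],[0.06,-0.007,0.02,-0.03,0],[0.06,-0.007,0.03,0,0],[0.06,-0.007,0.03,0,0],[0.06,-0.007,0.03,0,0],[0.06,-0.007,0.03,0,0],[0.06,-0.007,0.03,0,0],[0.06,-0.007,0.03,0,0],[0.06,-0.007,0.03,0,0],[0.06,-0.007,0.03,0,0],[0.06,-0.007,0.03,0,0],[0.06,-0.007,0.03,0,0],[0.06,-0.007,0.03,0,0],[0.06,-0.007,0.03,0,0],[0.06,0,0.03,0,0],[0.06,0,0.03,0,0],[0.06,0,0,0,0]]]'
python3 nudge.py '[[[0.06,0,0,0,0],[0.06,0,0,0,0],[0.06,0,0,0,0]]]'
python3 - <<'E'
from sl import *
w=snap("wrist","w11"); np.savez("pics/w11.npz",**w); r=sleeves(w,rng=((.35,.7),(-.5,-.16))); go([.447,-.347,.014],-.141)
E
```

```text
time: 31.27
tool_pos: [0.5298, 0.0667, 0.0799]
ee_rot: [-3.141, -0.001, -0.141]
wrist_force: [-0.8, 0.2, -0.5]
width: 0.0479
finger_force: 0.0
time: 32.93
tool_pos: [0.376, -0.3606, 0.2188]
ee_rot: [3.139, 0.001, -0.146]
wrist_force: [0.4, 0.4, -0.7]
width: 0.06
finger_force: 0.0
time: 33.18
tool_pos: [0.3777, -0.3553, 0.2196]
ee_rot: [-3.142, -0.0, -0.14]
wrist_force: [0.3, -0.4, -0.1]
width: 0.06
finger_force: 0.0
bronze [386. 179.] 37.0 [ 380.6 -491.7   40. ]
circle sat 11 [273. 168.] 17.1 [ 411.9 -361.3   40. ]
at [ 0.3778 -0.3552  0.2197] rot [ 3.141e+00 -1.000e-03 -1.400e-01] q6 0.85 | shift in tool axes [ 0.0673 -0.0177  0.2057] turn 0.001492970542839256
```

The steel sleeve seems to have been knocked to about (412,−361). I'll move over it and re-measure.

```bash
python3 nudge.py '[[[0.06,-0.018,0,0.02,0],[0.06,-0.018,0,0.02,0],[0.06,0,0,0,0],[0.06,0,0,0,0],[0.06,0,0,0,0]]]'
python3 - <<'E'
from sl import *
w=snap("wrist","w12"); np.savez("pics/w12.npz",**w); r=sleeves(w,rng=((.35,.7),(-.5,-.16)))
a=dict(np.load("pics/w11.npz")); C=[o for o in r if "circle" in o[0]]
if C: print(tri([(w,C[0][1]),(a,[273,168])])); go([C[0][3][0]/1000,C[0][3][1]/1000,.014],-.141)
E
```

```text
time: 33.65
tool_pos: [0.3429, -0.3514, 0.1809]
ee_rot: [3.14, -0.003, -0.14]
wrist_force: [-0.0, -0.0, 0.1]
width: 0.06
finger_force: 0.0
bronze [405.  156.5] 43.7 [ 373.8 -495.6   40. ]
circle sat 11 [271.5 139.5] 18.9 [ 409.9 -360.6   40. ]
(array([ 0.40981078, -0.36083859,  0.01838156]), [np.float64(0.0002369565380074224), np.float64(0.00023695653800749288)])
at [ 0.3432 -0.3518  0.1815] rot [ 3.139e+00 -3.000e-03 -1.400e-01] q6 0.80 | shift in tool axes [ 0.0667 -0.001   0.1677] turn 0.0008403556259306555
```

```bash
python3 nudge.py '[[[0.06,0.017,0,0.005,0],[0.06,0.017,0,0.01,0],[0.06,0.017,0,0.02,0],[0.06,0.016,0,0.02,0],[0.06,0,0,0.03,0],[0.06,0,0,0.03,0],[0.06,0,0,0.022,0],[0.06,0,0,0.018,0],[0.06,0,0,0.008,0],[0.06,0,0,0.005,0],[0.06,0,0,0,0],[0.03,0,0,0,0],[0.03,0,0,0,0],[0.03,0,0,0,0],[0.03,0,0,0,0],[0.03,0,0,0,0],[0.03,0,0,0,0],[0.03,0,0,0,0],[0.03,0,0,0,0]]]'
python3 nudge.py '[[[0.03,0,0,-0.01,0],[0.03,0,0,-0.02,0],[0.03,0,0,-0.03,0],[0.03,0,0,-0.03,0],[0.03,0,0,-0.03,0],[0.03,0,0,-0.03,0],[0.03,0,0,0,0],[0.03,0,0,0,0]]]'
python3 - <<'E'
from h import *
go([.6076,.0540,.16],-.141)
E
```

```text
time: 35.28
tool_pos: [0.4088, -0.3612, 0.0129]
ee_rot: [3.14, -0.002, -0.141]
wrist_force: [0.5, 1.6, 5.2]
width: 0.0398
finger_force: 30.0
time: 35.95
tool_pos: [0.4086, -0.3615, 0.1632]
ee_rot: [3.139, -0.003, -0.141]
wrist_force: [0.1, 0.5, -2.6]
width: 0.0398
finger_force: 30.0
at [ 0.4086 -0.3615  0.1632] rot [ 3.139e+00 -3.000e-03 -1.410e-01] q6 0.88 | shift in tool axes [ 0.1385 -0.4394  0.0024] turn -0.00030876962041781475
```

```bash
python3 nudge.py '[[[0.03,0.009,-0.015,0,0],[0.03,0.009,-0.029,0,0],[0.03,0.009,-0.029,0,0],[0.03,0.009,-0.029,0,0],[0.03,0.009,-0.029,0,0],[0.03,0.009,-0.029,0,0],[0.03,0.009,-0.029,0,0],[0.03,0.009,-0.029,0,0],[0.03,0.009,-0.029,0,0],[0.03,0.009,-0.029,0,0],[0.03,0.009,-0.029,0,0],[0.03,0.009,-0.029,0,0],[0.03,0.009,-0.029,0,0],[0.03,0.009,-0.029,0,0],[0.03,0.0095,-0.029,0,0],[0.03,0.003,-0.0185,0,0],[0.03,0,0,0,0],[0.03,0,0,0,0],[0.03,0,0,0,0]]]'
python3 - <<'E'
from h import *
go([.6076,.0540,.077],-.141)
E
```

```text
time: 37.53
tool_pos: [0.6057, 0.0542, 0.159]
ee_rot: [3.14, 0.004, -0.142]
wrist_force: [-0.8, -0.1, -2.5]
width: 0.0396
finger_force: 30.0
at [0.6057 0.0542 0.159 ] rot [ 3.14   0.004 -0.142] q6 1.71 | shift in tool axes [ 0.0022 -0.0002  0.082 ] turn -0.0005413904677713521
```

```bash
python3 nudge.py '[[[0.03,0.0015,0,0.02,0],[0.03,0,0,0.02,0],[0.03,0,0,0.02,0],[0.03,0,0,0.01,0],[0.03,0,0,0.006,0],[0.03,0,0,0.004,0],[0.03,0,0,0.002,0],[0.03,0,0,0,0],[0.03,0,0,0,0],[0.048,0,0,0,0],[0.048,0,0,0,0],[0.048,0,0,0,0],[0.048,0,0,0,0]]]'
python3 nudge.py '[[[0.048,0,0,-0.02,0],[0.048,0,0,-0.03,0],[0.05,0,0,-0.03,0],[0.05,0,0,-0.03,0],[0.05,0,0,-0.03,0],[0.05,-0.02,0.005,-0.03,0],[0.05,-0.025,0.007,-0.015,0],[0.05,-0.025,0.007,0,0],[0.05,-0.025,0.007,0,0],[0.05,-0.025,0.007,0,0],[0,0,0,0,0],[0,0,0,0,0],[0,0,0,0,0],[0,0,0,0,0]]]'
python3 - <<'E'
from sl import *
w=snap("wrist","w13"); np.savez("pics/w13.npz",**w); r=sleeves(w,z=.104,rng=((.4,.7),(-.1,.15)))
c=np.array([562.5,21]);a=np.radians(-8.1);X=np.array([np.cos(a),np.sin(a)]);Y=np.array([-X[1],X[0]])
for o in r: d=o[3][:2]-c; print(o[0],"station",round(d@X,1),round(d@Y,1))
go([.5625,.021,.14],-.141)
E
```

```text
time: 38.62
tool_pos: [0.609, 0.0548, 0.0802]
ee_rot: [-3.141, -0.002, -0.141]
wrist_force: [-0.3, 0.6, 0.0]
width: 0.0481
finger_force: 0.0
time: 39.78
tool_pos: [0.4858, 0.0391, 0.2643]
ee_rot: [-3.142, -0.0, -0.141]
wrist_force: [-0.1, -0.5, -0.7]
width: 0.0271
finger_force: 0.0
bronze [313.4 163. ] 18.0 [520.9 -12.  104. ]
bronze [242.9 164.7] 17.8 [530.1  65.1 104. ]
bronze [315.8  90.2] 16.8 [595.8 -23.  104. ]
bronze [313.8  96.1] 18.3 [590.3 -20.2 104. ]
circle sat 157 [313.5 163.5] 18.6 [520.4 -12.1 104. ]
circle sat 156 [241.5 163.5] 18.4 [531.6  66.4 104. ]
circle sat 89 [240.  87.] 19.4 [610.1  55.1 104. ]
circle sat 149 [315.   91.5] 19.2 [594.6 -21.9 104. ]
bronze station -36.5 -38.5
bronze station -38.3 39.1
bronze station 39.2 -38.9
bronze station 33.3 -36.9
circle sat 157 station -37.0 -38.7
circle sat 156 station -37.0 40.6
circle sat 89 station 42.3 40.5
circle sat 149 station 37.8 -37.9
at [0.4858 0.0391 0.2641] rot [ 3.142  0.    -0.141] q6 1.68 | shift in tool axes [0.0785 0.0071 0.1241] turn -3.979596638914451e-05
```

View pics/w13.png

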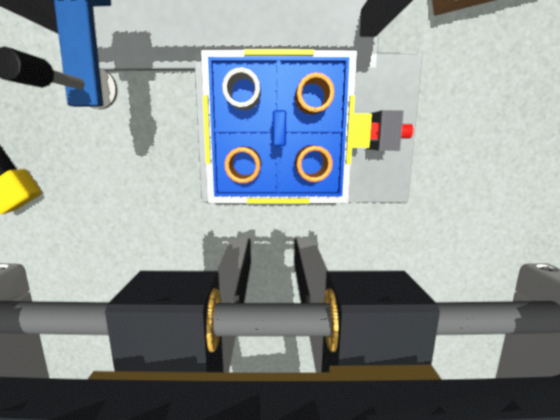

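All four sleeves stand upright in the pockets: steel at (240,87) on the rail side, bronzes at (315,92), (242,164) and (314,163). Fin at (279,127), gauge knob near (28,68). Now the press, with closed fingers on the fin.

```bash
python3 nudge.py '[[[0,0.015,0.0015,0,0],[0,0.02,0.002,0,0],[0,0.02,0.002,0.01,0],[0,0.02,0.0015,0.02,0],[0,0.0035,0,0.03,0],[0,0,0,0.03,0],[0,0,0,0.025,0],[0,0,0,0.009,0],[0,0,0,0,0],[0,0,0,0,0],[0,0,0,0,0]]]'
python3 nudge.py '[[[0,0,0,0.005,0],[0,0,0,0.005,0],[0,0,0,0.004,0],[0,0,0,0.003,0],[0,0,0,0.003,0],[0,0,0,0.003,0],[0,0,0,0.003,0],[0,0,0,0.003,0],[0,0,0,0.003,0],[0,0,0,0.003,0],[0,0,0,0.002,0],[0,0,0,0,0],[0,0,0,0,0]]]'
```

```text
time: 40.75
tool_pos: [0.5633, 0.021, 0.1426]
ee_rot: [-3.141, -0.004, -0.141]
wrist_force: [-0.1, -0.2, 1.2]
width: 0.0007
finger_force: 0.0
time: 41.83
tool_pos: [0.5623, 0.021, 0.1062]
ee_rot: [-3.142, -0.003, -0.141]
wrist_force: [-3.9, 0.2, 8.9]
width: 0.0005
finger_force: 4.9
```

```bash
python3 nudge.py '[[[0,0,0,0.002,0],[0,0,0,0.002,0],[0,0,0,0.001,0],[0,0,0,0,0],[0,0,0,0,0],[0,0,0,0,0],[0,0,0,0,0],[0,0,0,0,0],[0,0,0,0,0],[0,0,0,0,0],[0,0,0,0,0],[0,0,0,0,0],[0,0,0,0,0],[0,0,0,0,0],[0,0,0,0,0],[0,0,0,0,0]]]'
```

```text
time: 43.17
tool_pos: [0.5622, 0.021, 0.1016]
ee_rot: [-3.142, -0.003, -0.141]
wrist_force: [-3.6, 0.8, 11.2]
width: 0.0007
finger_force: 5.5
```

```bash
python3 nudge.py '[[[0,0,0,-0.002,0],[0,0,0,-0.002,0],[0,0,0,-0.003,0],[0,0,0,-0.005,0],[0,0,0,-0.01,0],[0,0,0,-0.02,0],[0,0,0,-0.03,0],[0,0,0,-0.03,0],[0.03,-0.02,0.002,-0.03,0],[0.04,-0.02,0.002,-0.03,0],[0.04,-0.02,0.002,0,0],[0.04,-0.02,0.002,0,0],[0.04,0,0,0,0],[0.04,0,0,0,0],[0.04,0,0,0,0]]]'
python3 - <<'E'
from sl import *
w=snap("wrist","w14"); np.savez("pics/w14.npz",**w); a=dict(np.load("pics/w13.npz"))
for z in(.104,.084):
    print(z);r=sleeves(w,z=z,rng=((.4,.7),(-.1,.15)))
    c=np.array([562.5,21]);t=np.radians(-8.1);X=np.array([np.cos(t),np.sin(t)]);Y=np.array([-X[1],X[0]])
    for o in r:
        if "circle" in o[0]: d=o[3][:2]-c; print("station",round(d@X,1),round(d@Y,1))
for s in(a,w):
    for c in blobs(masks(s)[0]["yel"],30): 
        r=cv2.minAreaRect(c); print("yel",np.round(r[0],1),np.round(r[1],1))
    H=hsv(s); red=((H[...,0]<6)|(H[...,0]>174))&(H[...,1]>150)&(H[...,2]>80)
    for c in blobs(red,15): r=cv2.minAreaRect(c); print(" red",np.round(r[0],1),np.round(r[1],1),(onz(s,[r[0]],.045)*1000).round(1))
go([.5,0,.25])
E
```

```text
time: 44.42
tool_pos: [0.4818, 0.0243, 0.2601]
ee_rot: [3.142, -0.0, -0.141]
wrist_force: [-0.4, -0.3, 0.1]
width: 0.0396
finger_force: 0.0
0.104
bronze [231.1 161.8] 17.0 [531.3  62.1 104. ]
bronze [298.8 160.6] 17.0 [522.2 -10.8 104. ]
bronze [300.   90.5] 15.9 [593.3 -20.8 104. ]
circle sat 160 [228. 162.] 19.2 [531.5  65.4 104. ]
circle sat 145 [301.5  91.5] 18.0 [592.1 -22.2 104. ]
circle sat 86 [229.5  87. ] 18.8 [606.9  50.7 104. ]
circle sat 154 [300. 159.] 17.4 [523.7 -12.3 104. ]
station -36.9 39.6
station 35.4 -38.6
station 39.8 35.7
station -33.7 -38.4
0.084
bronze [231.1 161.8] 17.0 [530.1  64.9  84. ]
bronze [298.8 160.6] 17.0 [520.5 -12.4  84. ]
bronze [300.   90.5] 15.9 [595.8 -23.   84. ]
circle sat 157 [229.5 162. ] 18.4 [530.2  66.8  84. ]
circle sat 144 [300.   91.5] 17.6 [594.8 -22.8  84. ]
circle sat 81 [228.  87.] 18.0 [610.6  54.5  84. ]
circle sat 154 [300.  160.5] 17.8 [520.4 -13.7  84. ]
station -38.4 40.8
station 38.1 -38.8
station 42.9 39.9
station -36.8 -40.3
yel [ 11.3 188.2] [35.2 45.9]
yel [359.3 130.1] [22.4 65.2]
yel [278.  200.5] [ 3. 60.]
yel [206.5 129.5] [65.1  2.5]
 red [407. 131.] [12. 10.] [[ 538.8 -141.7   45. ]]
 red [374.9 130.1] [ 7.5 16.5] [[ 545.4 -101.1   45. ]]
yel [ 13.5 188. ] [38. 27.]
yel [343.3 130.4] [20.4 60. ]
yel [266.  196.5] [ 3. 58.]
yel [196.9 128. ] [62.1  2.6]
 red [358.  128.5] [17. 20.] [[546.3 -93.5  45. ]]
 red [392.  128.5] [11.  2.] [[ 540.5 -135.9   45. ]]
at [0.482  0.0243 0.2598] rot [ 3.141e+00  1.000e-03 -1.410e-01] q6 1.64 | shift in tool axes [0.0213 0.0215 0.0098] turn
```

View pics/w14.png

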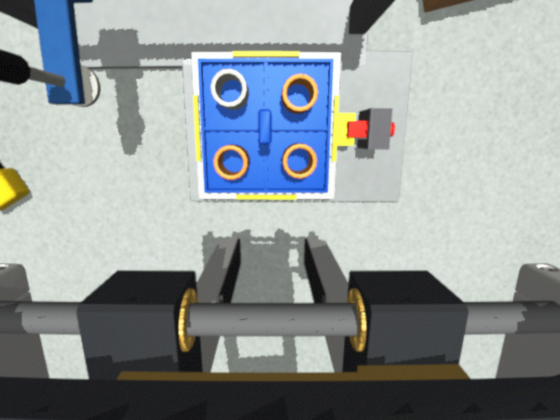

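The latch has caught. The red bolt now covers the yellow tongue at (358,129), its knob is drawn in at (392,128), and the platform appears lower and stays down. Next, locate the gauge knob.

```bash
python3 nudge.py '[[[0.04,0,0,-0.02,0],[0.04,0.006,-0.02,-0.02,0],[0.04,0.008,-0.029,0,0],[0.04,0.008,-0.029,0,0],[0.04,0.008,-0.029,0,0],[0.04,0.008,-0.029,0,0],[0.04,0.008,-0.029,0,0],[0.04,0.008,-0.025,0,0],[0.04,0,0,0,0],[0.04,0,0,0,0],[0.04,0,0,0,0]]]'
python3 - <<'E'
from sl import *
w=snap("wrist","w15"); np.savez("pics/w15.npz",**w); E=w["extrinsics"]; print("cam",-E[:3,:3].T@E[:3,3])
P=np.array([.6303,.2134,.230]); print("expected knob top px",proj(w,P), "base",proj(w,P-[0,0,.034]))
v=hsv(w)[...,2]; m=(v<60); m[240:]=0
for c in blobs(m,60): (u,vv),r=cv2.minEnclosingCircle(c); print("dark",round(u,1),round(vv,1),round(r,1),cv2.contourArea(c),(onz(w,[[u,vv]],.23)*1000).round(1))
go([.6303,.2134,.194],-.141)
E
```

```text
time: 45.38
tool_pos: [0.5619, 0.2044, 0.2993]
ee_rot: [3.14, 0.002, -0.141]
wrist_force: [0.1, -0.3, -0.4]
width: 0.0401
finger_force: 0.0
cam [0.63080181 0.1950614  0.47771318]
expected knob top px [[248.50099653 141.02898667]] base [[251.25092924 140.54395615]]
dark 515.0 56.5 51.4 1667.5 [[665.    2.4 230. ]]
dark 116.0 177.5 35.9 822.5 [[617.3 325.5 230. ]]
dark 199.5 69.5 22.6 668.5 [[687.8 241.7 230. ]]
dark 122.5 199.0 12.6 216.0 [[599.1 324.7 230. ]]
dark 485.3 157.0 9.2 88.0 [[591.4  24.9 230. ]]
dark 482.7 180.1 8.0 87.5 [[572.5  26.7 230. ]]
at [0.5618 0.204  0.2999] rot [ 3.141e+00  1.000e-03 -1.420e-01] q6 1.97 | shift in tool axes [ 0.0666 -0.0191  0.1059] turn -0.0011907962888417778
```

View pics/w15.png

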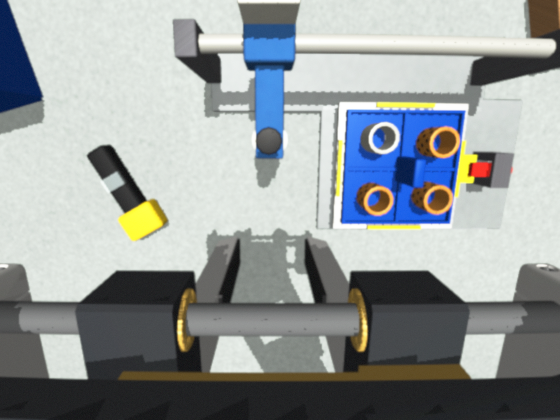

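The knob top is at (268,141), about 20 px right of where a fully parked gauge would show, so the gauge sits some 16 mm off its home end. I'll measure it.

```bash
python3 - <<'E'
from sl import *
w=dict(np.load("pics/w15.npz")); H=hsv(w); print(H[141,250:286].tolist()[::4])
m=(H[...,2]<85)&(H[...,1]<90); q=np.zeros_like(m); q[115:165,245:295]=1
cs=blobs(cv2.morphologyEx((m&q).astype(np.uint8),cv2.MORPH_OPEN,np.ones((7,7))),60)
c0=np.array([562.5,21]);t=np.radians(-8.1);X=np.array([np.cos(t),np.sin(t)]);Y=np.array([-X[1],X[0]])
for c in cs:
    (u,v),r=cv2.minEnclosingCircle(c); p=onz(w,[[u,v]],.23)[0]*1000; d=p[:2]-c0; print(round(u,1),round(v,1),r,"exp r",.011*305.4/(.4777-.23),p.round(1),"station",d@X,d@Y)
    go([p[0]/1000,p[1]/1000,.196],-.141)
E
```

```text
[[54, 6, 229], [23, 4, 251], [15, 6, 84], [18, 14, 90], [38, 11, 93], [30, 6, 90], [30, 6, 87], [20, 9, 85], [108, 77, 160]]
```

```bash
python3 - <<'E'
from sl import *
w=dict(np.load("pics/w15.npz")); H=hsv(w)
m=(H[...,2]<105)&(H[...,1]<60); q=np.zeros_like(m); q[115:165,245:295]=1
cs=blobs(cv2.morphologyEx((m&q).astype(np.uint8),cv2.MORPH_OPEN,np.ones((7,7))),60)
c0=np.array([562.5,21]);t=np.radians(-8.1);X=np.array([np.cos(t),np.sin(t)]);Y=np.array([-X[1],X[0]])
for c in cs:
    (u,v),r=cv2.minEnclosingCircle(c); p=onz(w,[[u,v]],.23)[0]*1000; d=p[:2]-c0; print(round(u,1),round(v,1),r,"exp r",.011*305.4/(.4777-.23),p.round(1),"station",d@X,d@Y)
    go([p[0]/1000,p[1]/1000,.196],-.141)
E
```

```text
268.3 140.6 12.581045150756836 exp r 13.562373839321758 [628.4 197.9 230. ] station 40.3451327233907 184.38108892892433
at [0.5618 0.204  0.2999] rot [ 3.141e+00  1.000e-03 -1.420e-01] q6 1.97 | shift in tool axes [ 0.0669 -0.0034  0.1039] turn -0.0011907962888417778
```

```bash
python3 nudge.py '[[[0.05,0.02,-0.0014,0,0],[0.05,0.025,-0.002,0,0],[0.05,0.022,0,0.01,0],[0.05,0,0,0.02,0],[0.05,0,0,0.02,0],[0.05,0,0,0.02,0],[0.05,0,0,0.02,0],[0.05,0,0,0.01,0],[0.05,0,0,0.004,0],[0.05,0,0,0,0],[0.05,0,0,0,0],[0.01,0,0,0,0],[0.01,0,0,0,0],[0.01,0,0,0,0],[0.01,0,0,0,0],[0.01,0,0,0,0],[0.01,0,0,0,0],[0.01,0,0,0,0],[0.01,0,0,0,0],[0.01,0,0,0,0]]]'
python3 nudge.py '[[[0.01,0,0,0,0],[0.01,0,0,0,0],[0.01,0,0,0,0],[0.01,0,0,0,0]]]'
python3 - <<'E'
from h import *
c0=np.array([.5625,.021]);t=np.radians(-8.1);X=np.array([np.cos(t),np.sin(t)]);Y=np.array([-X[1],X[0]])
p=robot.get_obs()["tool_pos"][:2]-c0; print("station",p@X,p@Y)
go(list(c0+.0403*X+.040*Y)+[.196],-.141)
E
```

```text
time: 47.1
tool_pos: [0.6286, 0.1987, 0.1967]
ee_rot: [3.142, -0.001, -0.141]
wrist_force: [-0.2, -0.8, 1.2]
width: 0.0215
finger_force: 30.0
time: 47.43
tool_pos: [0.6286, 0.1987, 0.1964]
ee_rot: [3.142, -0.0, -0.141]
wrist_force: [0.7, -0.8, 2.7]
width: 0.0215
finger_force: 30.0
station 0.04039855587177764 0.18528832104111514
at [0.6286 0.1987 0.1964] rot [ 3.142 -0.    -0.141] q6 1.93 | shift in tool axes [-1.000e-04  1.453e-01  4.000e-04] turn -0.00024175170024332004
```

```bash
python3 nudge.py '[[[0.01,0,0.008,0,0],[0.01,0,0.015,0,0],[0.01,0,0.02,0,0],[0.01,0,0.02,0,0],[0.01,0,0.02,0,0],[0.01,0,0.02,0,0],[0.01,0,0.02,0,0],[0.01,0,0.015,0,0],[0.01,0,0.007,0,0],[0.01,0,0,0,0],[0.01,0,0,0,0],[0.01,0,0,0,0]]]'
python3 - <<'E'
from h import *
c0=np.array([.5625,.021]);t=np.radians(-8.1);X=np.array([np.cos(t),np.sin(t)]);Y=np.array([-X[1],X[0]])
p=robot.get_obs()["tool_pos"][:2]-c0; print("station",p@X,p@Y); robot_z=robot.get_obs()["tool_pos"][2]; print(robot_z)
go(list(c0+.0403*X+.040*Y)+[.1644],-.141)
E
```

```text
time: 48.43
tool_pos: [0.6079, 0.0552, 0.1963]
ee_rot: [3.141, 0.0, -0.141]
wrist_force: [0.7, -1.5, 1.5]
width: 0.0219
finger_force: 30.0
station 0.04015728601556789 0.040276735943812626
0.19629579679223838
at [0.6079 0.0552 0.1963] rot [ 3.141  0.    -0.141] q6 1.71 | shift in tool axes [0.0002 0.0003 0.0319] turn -0.00019203534046519088
```

```bash
python3 nudge.py '[[[0.01,0,0,0.006,0],[0.01,0,0,0.008,0],[0.01,0,0,0.008,0],[0.01,0,0,0.005,0],[0.01,0,0,0.003,0],[0.01,0,0,0,0],[0.01,0,0,0,0],[0.01,0,0,0,0]]]'
python3 nudge.py '[[[0.01,0,0,0.001,0],[0.01,0,0,0.001,0],[0.01,0,0,0,0],[0.01,0,0,0,0]]]'
python3 nudge.py '[[[0.01,0,0,0.001,0],[0.01,0,0,0,0],[0.01,0,0,0,0]]]'
```

```text
time: 49.1
tool_pos: [0.608, 0.0558, 0.1662]
ee_rot: [-3.141, 0.0, -0.141]
wrist_force: [1.0, 1.8, 3.4]
width: 0.0216
finger_force: 30.0
time: 49.43
tool_pos: [0.6081, 0.0557, 0.1651]
ee_rot: [-3.141, -0.001, -0.141]
wrist_force: [-2.2, 1.8, 5.0]
width: 0.0214
finger_force: 30.0
time: 49.68
tool_pos: [0.6081, 0.0557, 0.1649]
ee_rot: [-3.141, -0.001, -0.141]
wrist_force: [-2.0, 1.7, 7.8]
width: 0.0215
finger_force: 30.0
```

```bash
python3 nudge.py '[[[0.01,0,0,0.0005,0],[0.01,0,0,0,0],[0.01,0,0,0,0],[0.01,0,0,0,0],[0.01,0,0,0,0],[0.01,0,0,0,0],[0.01,0,0,0,0],[0.01,0,0,0,0]]]'
python3 nudge.py '[[[0.01,0,0,0,0],[0.01,0,0,0,0],[0.01,0,0,0,0],[0.01,0,0,0,0],[0.01,0,0,0,0],[0.01,0,0,0,0],[0.01,0,0,0,0],[0.01,0,0,0,0],[0.01,0,0,0,0],[0.01,0,0,0,0]]]'
```

```text
time: 50.35
tool_pos: [0.6081, 0.0557, 0.1649]
ee_rot: [-3.141, -0.002, -0.141]
wrist_force: [-2.5, 2.5, 8.2]
width: 0.0219
finger_force: 30.0
time: 51.18
tool_pos: [0.6081, 0.0557, 0.1649]
ee_rot: [-3.141, -0.002, -0.141]
wrist_force: [-2.3, 2.1, 9.3]
width: 0.0214
finger_force: 30.0
```

```bash
python3 nudge.py '[[[0.01,0,0,-0.005,0],[0.01,0,0,-0.008,0],[0.01,0,0,-0.008,0],[0.01,0,0,-0.008,0],[0.01,0,0,-0.005,0],[0.01,0,0,0,0],[0.01,0,0,0,0],[0.01,0,0,0,0]]]'
python3 nudge.py '[[[0.01,0,-0.008,0,0],[0.01,0,-0.015,0,0],[0.01,0,-0.02,0,0],[0.01,0,-0.02,0,0],[0.01,0,-0.02,0,0],[0.01,0,-0.02,0,0],[0.01,0,-0.02,0,0],[0.01,0,-0.015,0,0],[0.01,0,-0.008,0,0],[0.01,0,-0.006,0,0],[0.01,0,0,0,0],[0.01,0,0,0,0],[0.01,0,0,0,0]]]'
python3 - <<'E'
from h import *
c0=np.array([.5625,.021]);t=np.radians(-8.1);X=np.array([np.cos(t),np.sin(t)]);Y=np.array([-X[1],X[0]])
p=robot.get_obs()["tool_pos"][:2]-c0; print("station",p@X,p@Y)
E
```

```text
time: 51.85
tool_pos: [0.6079, 0.0552, 0.1969]
ee_rot: [3.141, 0.0, -0.141]
wrist_force: [-0.3, 0.9, 0.6]
width: 0.0216
finger_force: 30.0
time: 52.93
tool_pos: [0.6296, 0.2056, 0.1969]
ee_rot: [-3.141, -0.0, -0.141]
wrist_force: [2.3, 1.2, 0.8]
width: 0.0214
finger_force: 30.0
station 0.040382075455527446 0.19225181191724383
```

Creep to the home stop, watching force.

```bash
python3 nudge.py '[[[0.01,0,-0.003,0,0],[0.01,0,-0.002,0,0],[0.01,0,-0.001,0,0],[0.01,0,0,0,0],[0.01,0,0,0,0]]]'; python3 nudge.py '[[[0.01,0,-0.001,0,0],[0.01,0,0,0,0],[0.01,0,0,0,0]]]';python3 nudge.py '[[[0.01,0,-0.001,0,0],[0.01,0,0,0,0],[0.01,0,0,0,0]]]'
```

```text
time: 53.35
tool_pos: [0.6304, 0.2113, 0.1969]
ee_rot: [3.141, -0.0, -0.142]
wrist_force: [1.8, -1.6, 1.2]
width: 0.0216
finger_force: 30.0
time: 53.6
tool_pos: [0.6306, 0.2126, 0.1969]
ee_rot: [3.141, -0.0, -0.141]
wrist_force: [2.6, -1.2, 0.5]
width: 0.0214
finger_force: 30.0
time: 53.85
tool_pos: [0.6306, 0.213, 0.1969]
ee_rot: [3.14, -0.0, -0.142]
wrist_force: [1.3, -3.4, 0.8]
width: 0.0215
finger_force: 30.0
```

```bash
python3 nudge.py '[[[0.01,0,-0.001,0,0],[0.01,0,-0.001,0,0],[0.01,0,0,0,0],[0.01,0,0,0,0]]]'
python3 nudge.py '[[[0.04,0,0,0,0],[0.04,0,0,0,0],[0.04,0,0,0,0],[0.04,0,0,0,0],[0.04,0,0,0,0],[0.04,0,0,0,0],[0.04,0,0,-0.015,0],[0.04,0,0,-0.03,0],[0.04,0,0,-0.03,0],[0.04,0,0,-0.03,0],[0.04,-0.02,0,0,0],[0.04,-0.03,0,0,0],[0.04,-0.03,0.01,0,0],[0.04,-0.02,0.01,0,0],[0.04,0,0,0,0],[0.04,0,0,0,0],[0.04,0,0,0,0]]]'
python3 - <<'E'
from sl import *
w=snap("wrist","w16")
H=hsv(w); m=(H[...,2]<105)&(H[...,1]<60); q=np.zeros_like(m); q[60:200,200:330]=1
c0=np.array([562.5,21]);t=np.radians(-8.1);X=np.array([np.cos(t),np.sin(t)]);Y=np.array([-X[1],X[0]])
for c in blobs(cv2.morphologyEx((m&q).astype(np.uint8),cv2.MORPH_OPEN,np.ones((7,7))),60):
    (u,v),r=cv2.minEnclosingCircle(c); p=onz(w,[[u,v]],.23)[0]*1000; d=p[:2]-c0; print("dark",round(u),round(v),round(r,1),"station",(d@X).round(1),(d@Y).round(1))
for o in sleeves(w,z=.084,rng=((.4,.7),(-.1,.15)),verbose=False): d=o[3][:2]-c0; print(o[0],"station",round(d@X,1),round(d@Y,1))
E
```

```text
time: 54.18
tool_pos: [0.6306, 0.2131, 0.1966]
ee_rot: [3.137, 0.001, -0.143]
wrist_force: [0.3, -7.6, 1.5]
width: 0.0215
finger_force: 30.0
time: 55.6
tool_pos: [0.5295, 0.2101, 0.302]
ee_rot: [-3.141, -0.001, -0.141]
wrist_force: [0.1, -0.0, -0.8]
width: 0.0398
finger_force: 0.0
dark 249 99 14.9 station 39.2 200.5
bronze station 38.3 -29.2
bronze station -33.9 -30.6
bronze station -35.9 45.7
circle sat 160 station 36.2 -39.4
circle sat 154 station -37.6 -41.0
circle sat 75 station 42.7 41.2
circle sat 169 station -39.8 38.4
```

View pics/w16.png

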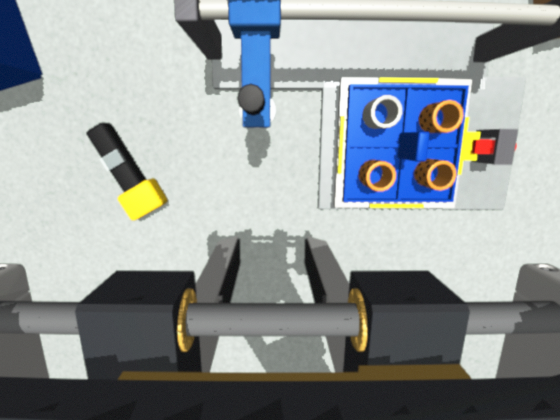

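The gauge is parked at station y 200 with its knob at (250,99). The tray is still latched, with the bolt over the tongue at (484,147), and all four sleeves are upright. Handing in.

```bash
python3 -c "
from bench import robot
print(robot.close_job())"
```

```text
the job is handed in; nothing more can be done
None
```

The job is handed in, with no verdict returned: the tray is latched down with all four sleeves upright (steel on the rail side), the gauge foot was held on the steel sleeve for over a second, and the gauge is back at its home end; the scanner looked unmoved, and I did not recheck the carton or tape.

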